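Mount and clamp the second pipe rest on the welding jig

ROBOT

A 6-joint arm with a two-finger parallel gripper is mounted at the origin on the work surface. World frame = base frame: x ahead of the robot, y to its left, z up, the work surface at z = 0. Lengths are in mm, angles in rad, forces in N, time in s.
With the tool pointing down it reaches from about 325 to 900 mm from the base axis. Payload 6.1 kg.
Tool frame: the origin (TCP) lies on the mounting face of the last link; the fingertips stand robot.tip_extent ahead of it and the grasp point (between the pads) lies 155 mm ahead of it (robot.tip_extent is the distance from the TCP to the fingertips, in mm); z points along the fingers, x is the direction in which the jaws open and shut, and the axes are right-handed (so a half turn about z gives the same grasp; the last joint's range is limited). The gripper opens to 85 mm and grips with 20 to 120 N. Pads are 22 mm wide; open, the fingers measure 114 mm over their backs; the gripper's body (76 mm by 85 mm) begins 54 mm behind the grasp point. The pads swing forward as they close: fully open they stand 13 mm farther back than shut.
Start: joints at [-1.358, 0.22, 1.526, -0, 1.395, -0.126], TCP at [207.715, -589.467, 404.7] pointing down, gripper open.
Joint ranges: [-2.98, 2.98], [-0.91, 2.08], [0.09, 2.57], [-1.24, 4.39], [0.2, 2.65], [-2.68, 2.68]. Speed limits (rad/s): [2.57, 2.57, 3.01, 3.14, 3.14, 3.14].

INTERFACE

Orientations are given as a 3x3 rotation matrix whose columns are the frame's x, y, z axes.
In Python, from plant import state, viewer, ticket, robot gives the robot as it stands.
- The arm moves only by the shell command python3 -m creep 'ROWS'. ROWS is JSON, a list of rows, each a list of 3 entries, a list of its own where there are three numbers: the shift along the tool's x, y, z in m, then the turn, a rotation vector about the tool's x, y, z in rad, then the finger opening in m, from 0 to 0.0854. A call has 1 to 20 rows; each row shifts and turns the commanded pose from where the row before left it, along the tool's axes as they then stand; what a row does not reach is not made up. A row lasts 1/8 s, in which the tool goes at most 62.5 mm and 10.7 degrees, less where a joint would pass 70% of its speed; a pose out of reach is approached as far as the arm can. A call is refused whole if a number of a shift passes 0.0625 or a number of a turn 0.188, either way. A call with a gripper value outside its range is refused whole. The fingers move at their own pace and stop on an object; the grip force is fixed at half the most. Time passes only in rows, so rows that do not move let the fingers close. It gives the time, the measured TCP pose, the force and the opening at its end, in the units of the state.
- state(): the state, without advancing time (a new reading comes with each control period).
- viewer.capture(name): name is "scene" or "top"; returns a dict with "image" (480x640x3 uint8, red, green, blue), "range_z" (480x640 float32, mm along the optical axis (not along the pixel's ray), 0 where there is no reading), "fx", "fy", "cx", "cy" (pixels), "distortion" ([k1, k2, p1, p2, k3] as OpenCV has them; the pictures are not rectified), "R" (3x3) and "t" (3): a world point X has camera coordinates R X + t. Camera axes: x right, y down, z forward; pixel columns grow to the right and rows downward; lengths in mm; the calibration is good to about 2 mm. A picture is of the moment at which its call begins.
- ticket.sign_off(): hands the job in, once; it reports no verdict.
The state is a dict: "clock": time; "qpos": joint angles; "qvel": joint speeds; "effort": joint torques, N m; "ee_pos": TCP position; "tool_rot": TCP orientation; "wrist_force": force on the tool from outside, world axes, zero at the start; "wrist_torque": the same for the moment, N m; "grip_width": opening from 0.0 (shut) to 1.0 (fully open).
Only numpy, scipy, OpenCV 4.12 (cv2) and the standard library are available. Lean on these libraries where they do the work, as an engineer would, in place of code of your own. Each camera call takes 0.05 s, during which the arm holds its last target.

TASK

The pipe jig on the bench is missing its near rest. Slide the loose pipe rest onto the dovetail rail from the rail's open end, with its clamp knob on the robot's side, up against the red stop dog, and then tighten the clamp knob clockwise until it stops, so that the rest is locked there. Leave the other things on the bench where they are.

Things in the scene. Friction and masses are not known exactly. Their poses are not given: they have to be found in the camera images.
- rail: Steel dovetail rail on a blue base plate, bolted to the bench. Origin on the bench under its middle; y runs along the rail, x across it and away from the robot (within 0.3 rad). 420 mm long, y -210 to +210: the -y end is open for sliding rests on, the +y end has a blue end plate. The base plate (90 mm wide, 10 mm high) runs from y -160 to +200.
- rail_mid (a point): Middle of the rail's top, 40 mm above the bench, 46 mm wide. The flanks slope inward going down, to a neck 30 mm wide 14 mm below the top; a 30 mm wide web below that. Axes as the rail's.
- rail_end (a point): Middle of the rail's top at the open (-y) end: rail frame (0, -210, 40) mm. The last 15 mm taper as a lead-in: at the tip 3.5 mm narrower on each side and 1.8 mm lower. Axes as the rail's.
- rest: The loose pipe rest, about 0.6 kg: aluminium carriage 80 mm along its y (sliding direction), x -45 to +45, with a 44 mm wide clamp lug out to x = -85 (knob side) and a white V block on top. Origin: its middle, at the jaws' undersides, so at bench height when it lies on the bench and 25 mm above the bench when seated on the rail. The plate lies 15 to 27 mm above the origin.
- rest_slide (a point): Middle of the sliding face under the plate, rest frame (0, 0, 15) mm; it lies on the rail's top when seated. The jaws hang 15 mm below it, their flanks matching the rail's with 2 mm of play on each side when centred. Tightening the clamp may pull the rest up to 2 mm towards the knob side. Axes as the rest's.
- rest_grip (a point): Middle of the V block: rest frame (0, 0, 51) mm, 24 mm above the plate. The block is 26 mm thick along y (grip its faces at y = +13 and -13) and 72 mm wide along x, 34 mm high above the plate in the middle, 54 mm at its two side horns. Beside it the plate is free for 27 mm towards each end.
- clamp_knob (a joint): Angle of the rest's clamp knob, rad: 0 fully loose, growing clockwise as seen from above, solid stop at 1.25 (tight). Starts between 0 and 0.25. Turning takes 0.27 N m, rising to 0.5 N m near the stop once the shoe presses on the rail; let go, it stays, or springs back by up to 0.12. If it is tightened beforehand, the rest will not go onto the rail.
- knob_grip (a point): On the clamp knob's vertical axis at mid-grip: rest frame (-66, 0, 57) mm. Black seven-lobed star knob, 46 mm across, 24 mm high, its underside 18 mm above the lug, a yellow mark on its rim. The V block's edge is 30 mm from the axis; there is most room for fingers on the two sides facing along the rail. Its axes turn with the knob.
- clamp_shoe: The dark steel clamp shoe under the knob's lug, 38 mm along the rail, part of the rest. Turning the knob to 1.25 draws it 4.3 mm inward and up against the rail's flank; it touches when the knob is between about 0.8 and 1.15. Not to be handled. Origin and axes as the rest's when loose.
- stop_dog: Red stop dog fixed on the rail: 20 mm along it, 66 mm across, top 52 mm above the bench. Origin 25 mm above the bench on the rail's centre line, at mid-thickness; axes as the rail's. Its place along the rail varies. The rest touches it when the rest's origin is 50 mm from the dog's, towards the open end.
- far_rest: A like pipe rest, already clamped further along the rail, behind the stop dog. Immovable; leave it.
- pipe_offcut: Bystander: a black pipe ring, 110 mm across, 70 mm high, standing on end. Origin under its middle.
- coupling: Bystander: a black pipe coupling, 76 mm across, 60 mm high. Origin under its middle.
- seam_roller: Bystander: a hand roller with a wooden handle, about 200 mm long, lying along its x axis. Origin on the bench under its middle.
- spare_dog: Bystander: a spare red stop dog lying on the bench, 66 x 20 x 25 mm. Not needed. Origin 2 mm below its underside, at its middle.
- hex_key: Bystander: a dark L-shaped hex key, 100 mm long, 6 mm thick. Origin on the bench under the middle of its long arm.
- marker: Bystander: a marker pen, 135 mm long, 17 mm thick. Origin on the bench under its middle.
Mind the look-alikes: they are no part of the job. What is shaped like the rest but purple or turquoise is not meant.

How it is judged (in metres and radians):
On the way:
1. the rest sits on the rail against the stop dog, its knob on the robot's side and still loose (x of rest in the frame of rail between -0.005 and 0.005 m and z of rest in the frame of rail between 0.021 and 0.029 m and y of rest in the frame of stop_dog between -0.056 and -0.045 m and angle between the y axis of rest and the y axis of rail, either way round below 0.06 rad and angle between rest's own z axis and vertical below 0.06 rad and x of knob_grip in the frame of rail below -0.04 m and value of joint clamp_knob below 0.7 rad), for 0.2 s.
At the end, for the whole second after the job is handed in: The rest sits level on the rail (centre line within 5 mm, seated height within 4 mm, parallel within 0.06 rad), touching the stop dog or at most 6 mm short of it, knob on the robot's side and turned to at least 1.05 rad of its 1.25, the clamp shoe pressing on the rail (over 4 N), everything at rest (x of rest in the frame of rail between -0.005 and 0.005 m and z of rest in the frame of rail between 0.021 and 0.029 m and y of rest in the frame of stop_dog between -0.056 and -0.045 m and angle between the y axis of rest and the y axis of rail, either way round below 0.06 rad and angle between rest's own z axis and vertical below 0.06 rad and x of knob_grip in the frame of rail below -0.04 m and value of joint clamp_knob above 1.05 rad and contact force between clamp_shoe and rail above 4 N and linear speed of rest below 0.01 m/s).
It fails at once if a bystander on the bench (pipe ring, coupling, seam roller, spare dog, hex key or marker) is shifted by more than 30 mm (distance of any of pipe_offcut, coupling, seam_roller, spare_dog, hex_key, marker from where it was at the start of the episode above 0.03 m).
It also fails if it takes over 70 s, if anything falls off the work surface, if the arm or the gripper's body presses on something with over 40 N, if the wrist force passes 120 N, or if a joint passes its speed limit or range.

## Working session

There is one attempt and no reset: what is moved stays moved. The work goes in short steps, Python scripts to look and compute and a shell command to move; the robot and the scene stay as the last step left them, time stands still between calls to the robot, and variables do not carry over. Pictures are saved under pics/ and viewed, and the job is handed in when it is done.

```bash
ls; mkdir -p pics
python3 - <<'E'
from plant import state, viewer, ticket, robot
import cv2,numpy as np
s=state(); print(s); print([a for a in dir(robot) if a[0]!='_'], robot.tip_extent)
for n in ("scene","top"):
    c=viewer.capture(n)
    cv2.imwrite(f"pics/{n}0.png",c["image"][:,:,::-1])
    np.savez(f"pics/{n}0.npz",**c)
    print(n,c["fx"],c["fy"],c["cx"],c["cy"],c["distortion"],np.round(c["R"],3).tolist(),c["t"])
E
```

```text
pics
{'clock': 0.0, 'qpos': array([-1.35813347e+00,  2.21257176e-01,  1.52762266e+00, -8.42833625e-06,
        1.39473689e+00, -1.26099101e-01]), 'qvel': array([ 0.00079813,  0.00010337,  0.00060533,  0.00124278, -0.00071201,
       -0.0012783 ]), 'effort': array([ 7.79700758e-05, -4.96907830e+01, -3.89394486e+01, -1.50227511e-04,
        1.13656564e-02, -2.27028022e-05]), 'ee_pos': array([ 207.63656891, -589.20812087,  403.57356699]), 'tool_rot': array([[ 3.32320630e-01, -9.43166374e-01, -4.35318658e-04],
       [-9.43164335e-01, -3.32320824e-01,  1.97672206e-03],
       [-2.00904323e-03, -2.46328487e-04, -9.99997952e-01]]), 'wrist_force': array([ 0.53963863, -0.66161755, -0.03571047]), 'wrist_torque': array([ 0.00019233,  0.00162805, -0.02507693]), 'grip_width': 1.0013574006607617}
['MotionError', 'tip_extent'] 173.4
scene 483.0799542988136 483.0799542988136 319.75848841140487 233.22740665269907 [-0.016424  0.        0.        0.        0.      ] [[-0.414, 0.91, 0.008], [0.631, 0.294, -0.718], [-0.656, -0.292, -0.696]] [ 262.2806088  -273.20255812 1588.07621902]
top 565.5029381827356 565.5029381827356 314.58923391267587 241.96189625124157 [-0.14868516  0.          0.          0.          0.        ] [[0.028, -1.0, 0.012], [-0.996, -0.029, -0.084], [0.085, -0.01, -0.996]] [ -41.60200664  547.50803452 1399.12387128]
```

View pics/scene0.png

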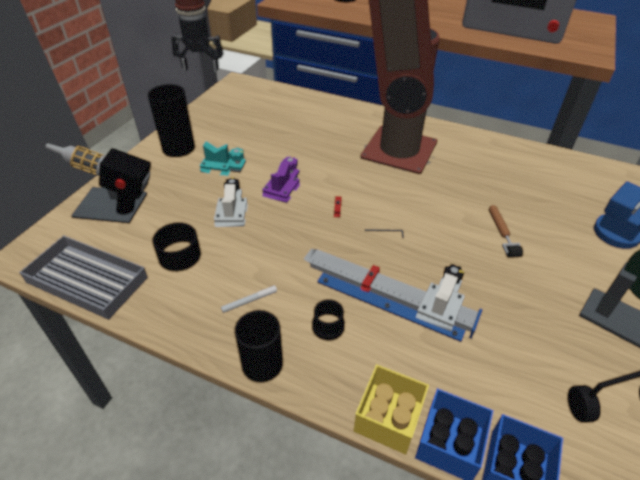

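View pics/top0.png

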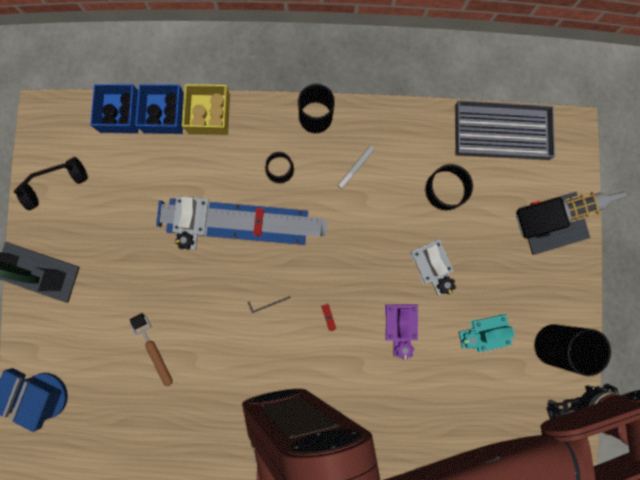

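```bash
cat > h.py <<'E'
import numpy as np,cv2
from plant import state, viewer, ticket, robot
def cap(n,save=None):
    c=viewer.capture(n)
    if save: cv2.imwrite(f"pics/{save}.png",c["image"][:,:,::-1]); np.savez(f"pics/{save}.npz",**c)
    return c
def K(c): return np.array([[c["fx"],0,c["cx"]],[0,c["fy"],c["cy"]],[0,0,1.]])
def cloud(c):
    v,u=np.mgrid[0:480,0:640]
    p=np.stack([u.ravel(),v.ravel()],1).astype(np.float64)
    n=cv2.undistortPoints(p[:,None],K(c),np.array(c["distortion"]))[:,0]
    z=np.asarray(c["range_z"],float).ravel()
    X=np.column_stack([n*z[:,None],z])
    W=(X-c["t"])@np.asarray(c["R"])
    W[z==0]=np.nan
    return W.reshape(480,640,3)
def ray(c,u,v,h):
    n=cv2.undistortPoints(np.array([[[u,v]]],float),K(c),np.array(c["distortion"]))[0,0]
    R=np.asarray(c["R"]);o=-R.T@c["t"];d=R.T@np.array([n[0],n[1],1]);return o+d*(h-o[2])/d[2]
def proj(c,P):
    rv,_=cv2.Rodrigues(np.asarray(c["R"],float));return cv2.projectPoints(np.atleast_2d(np.asarray(P,float)),rv,np.asarray(c["t"],float),K(c),np.array(c["distortion"]))[0][:,0]
def crop(c,u0,u1,v0,v1,name,f):
    im=np.ascontiguousarray(c["image"][v0:v1,u0:u1,::-1]);cv2.imwrite(f"pics/{name}.png",cv2.resize(im,None,fx=f,fy=f,interpolation=cv2.INTER_CUBIC))
E
python3 - <<'E'
from h import *
c=dict(np.load("pics/top0.npz")); d=dict(np.load("pics/scene0.npz"))
crop(c,405,475,230,300,"c1",8); crop(c,150,340,185,260,"c2",4); crop(d,205,260,170,235,"c3",8)
for n,x in (("top",c),("scene",d)):
    W=cloud(x)
    for u,v in ([(325,228),(300,225),(258,222),(188,215),(437,265),(446,285),(420,290)] if n=="top" else [(230,205),(231,185),(238,215),(315,258),(340,268),(371,278),(250,240)]):
        print(n,u,v,np.round(W[v,u],1))
E
```

```text
top 325 228 [583.1 -50.8  36.2]
top 300 225 [588.4  11.7  40.5]
top 258 222 [590.6 115.   59.4]
top 188 215 [599.5 282.9  89.1]
top 437 265 [ 496.9 -327.8   65.5]
top 446 285 [ 448.3 -350.    69.2]
top 420 290 [ 434.9 -299.7   -1.3]
scene 230 205 [ 534.8 -306.8   68.1]
scene 231 185 [ 478.8 -336.3   85.4]
scene 238 215 [ 528.3 -290.5   33.4]
scene 315 258 [592.2 -31.8  42.6]
scene 340 268 [595.7  35.9  41.5]
scene 371 278 [603.3 116.7  52.5]
scene 250 240 [ 573.1 -230.     4.1]
```

View pics/c1.png

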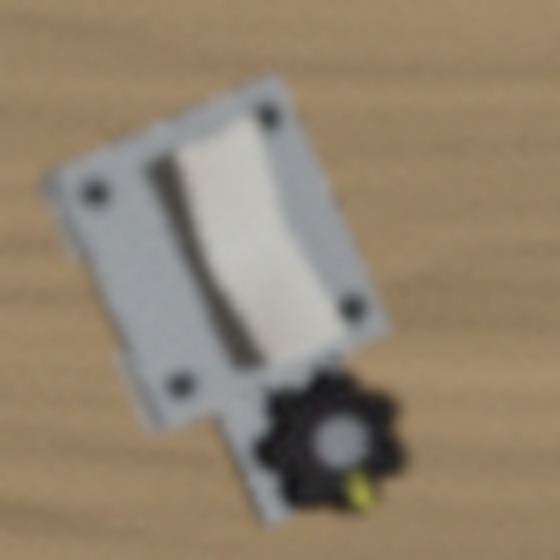

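View pics/c2.png

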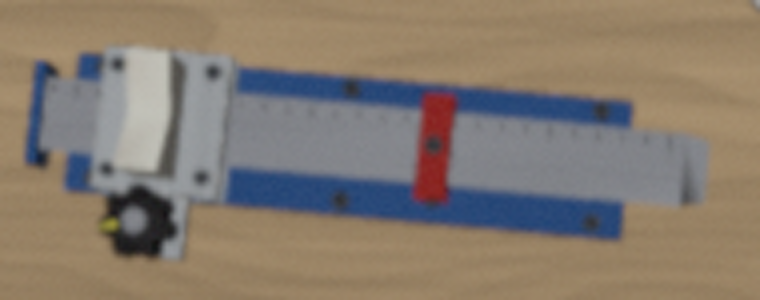

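View pics/c3.png

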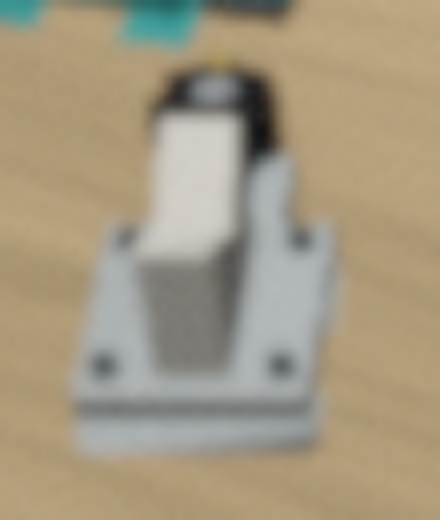

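```bash
cat > fit0.py <<'E'
from h import *
from scipy.optimize import least_squares
c=dict(np.load("pics/top0.npz"));d=dict(np.load("pics/scene0.npz"))
def px(L,u0,v0,f): return (np.array(L,float)+.5)/f-.5+[u0,v0]
def fit(obj,pix,x0,cam=c,extra=0):
    obj=np.array(obj,float)
    def W(p):
        a=p[2];R=np.array([[np.cos(a),-np.sin(a),0],[np.sin(a),np.cos(a),0],[0,0,1]])
        o=obj.copy()
        if len(p)>3: o[-4:,1]+=p[3]
        return o@R.T+[p[0],p[1],0]
    r=least_squares(lambda p:(proj(cam,W(p))-pix).ravel(),x0,loss="soft_l1",x_scale=[10,10,.1]+[10]*(len(x0)-3))
    print(np.round(r.x,4)); print(np.round(proj(cam,W(r.x))-pix,1).tolist()); return r.x
o=[(45,40,27),(45,-40,27),(-45,-40,27),(-45,40,27),(36,13,81),(36,-13,81),(-36,-13,81),(-36,13,81),(-66,0,69)]
p=px([(45,178),(275,72),(390,330),(155,428),(178,150),(250,110),(345,330),(275,365),(340,440)],405,230,8)
fit(o,p,[490,-330,.4])
o=[(23,-195,40),(-23,-195,40),(45,-160,10),(-45,-160,10),(45,200,10),(-45,200,10),(33,10,52),(33,-10,52),(-33,-10,52),(-33,10,52)]
p=px([(692,137),(682,203),(632,102),(622,238),(78,54),(66,188),(422,92),(457,92),(447,203),(414,203)],150,185,4)
fit(o,p,[590,130,.05,0])
E
python3 fit0.py
python3 - <<'E'
from h import *
# depth-based check
for n in("top","scene"):
    c=dict(np.load(f"pics/{n}0.npz"));W=cloud(c);im=c["image"].astype(int)
    red=(im[...,0]>120)&(im[...,1]<70)&(im[...,2]<70)
    m=red&(W[...,2]>45)&(W[...,2]<75)&(abs(W[...,0]-590)<60)
    print(n,"dog",m.sum(),np.nanmean(W[m],0).round(1))
    m=(abs(W[...,2]-40)<6)&(abs(W[...,0]-590)<50)&(W[...,1]>-100)&(W[...,1]<220)&~red
    P=W[m];print("rail",m.sum(),P.mean(0).round(1),P[:,1].min(),np.polyfit(P[:,1],P[:,0],1))
    m=(abs(W[...,2]-27)<6)&(abs(W[...,0]-490)<90)&(abs(W[...,1]+330)<90)
    P=W[m];print("plate",m.sum(),P.mean(0).round(1)); print(cv2.minAreaRect(P[:,:2].astype(np.float32)))
    m=(abs(W[...,0]-500)<150)&(abs(W[...,1]+150)<50);print("bench z",np.nanmedian(W[m][:,2]))
E
```

```text
[ 5.09173e+02 -3.23981e+02  4.40100e-01]
[[0.4, -1.0], [0.1, -0.4], [0.2, -0.1], [1.2, 0.4], [-0.7, -0.1], [-0.1, 0.6], [0.1, 0.2], [-0.7, 0.1], [-0.2, -0.0]]
[ 5.959677e+02  1.541430e+02 -5.900000e-02 -3.949600e+01]
[[-0.9, -0.8], [0.0, 1.0], [0.9, -0.3], [0.3, 0.7], [0.2, -0.2], [-0.6, 0.9], [0.6, 0.0], [-0.2, 0.7], [-0.2, -0.6], [-0.0, -1.4]]
top dog 145 [593.9 115.2  51.6]
rail 1757 [592.3  80.5  39.9] -53.521367976471076 [4.85649310e-02 5.88391128e+02]
plate 728 [ 501.5 -321.6   26.8]
((490.993408203125, -332.3539123535156), (131.4834747314453, 82.68385314941406), 26.22032356262207)
bench z -0.16100338789726695
scene dog 131 [597.8 114.1  52.6]
rail 1620 [593.5  85.3  40.7] -58.92337824935225 [6.05929497e-02 5.88357806e+02]
plate 503 [ 509.4 -320.6   28.1]
((477.4886169433594, -321.5797424316406), (118.75928497314453, 184.70005798339844), 77.58839416503906)
bench z 1.1494509375311468
```

```bash
python3 - <<'E'
from h import *
c=dict(np.load("pics/top0.npz"));W=cloud(c)
for n,(u0,u1,v0,v1) in dict(cyl=(530,612,320,345),drill=(515,600,190,255),ring=(425,475,160,212),teal=(458,516,312,352)).items():
    P=W[v0:v1,u0:u1].reshape(-1,3);P=P[P[:,2]>20];print(n,P.min(0).round(),P.max(0).round(),np.percentile(P[:,2],95))
E
python3 fit0.py >/dev/null
python3 - <<'E'
# joint fit of rest and rail in scene cam crops
from h import *
d=dict(np.load("pics/scene0.npz"))
crop(d,300,385,240,300,"c4",8)
E
```

```text
cyl [ 303. -709.   20.] [ 356. -600.  206.] 199.59474786199465
drill [ 558. -709.   21.] [ 672. -497.  213.] 198.7669279490914
ring [ 641. -418.   20.] [ 753. -305.   80.] 72.95514309724668
teal [ 284. -533.   20.] [ 378. -395.   86.] 77.92154568172387
```

View pics/c4.png

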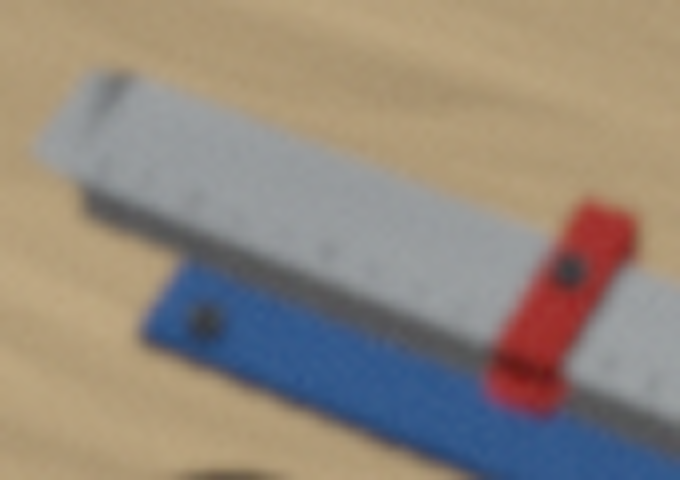

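```bash
python3 -m creep '[[[-0.015,-0.0372,0],[0,0,0],0.0854],[[-0.015,-0.0372,0],[0,0,0],0.0854],[[-0.015,-0.0372,0],[0,0,0],0.0854],[[-0.015,-0.0372,0],[0,0,0],0.0854],[[-0.015,-0.0372,0],[0,0,0],0.0854],[[-0.015,-0.0372,0],[0,0,0],0.0854],[[-0.015,-0.0372,0],[0,0,0],0.0854],[[-0.015,-0.0372,0],[0,0,0],0.0854],[[-0.015,-0.0372,0],[0,0,0],0.0854],[[-0.015,-0.0372,0],[0,0,0],0.0854],[[0,0,0.05],[0,0,-0.1],0.0854],[[0,0,0.05],[0,0,0],0.0854],[[0,0,0],[0,0,0],0.0854],[[0,0,0],[0,0,0],0.0854]]'
```

```text
clock: 1.85
ee_pos: [509.1, -324.9, 306.3]
tool_rot: [[0.425, -0.905, 0.001], [-0.905, -0.425, -0.001], [0.001, -0.001, -1.0]]
wrist_force: [0.9, -0.7, 1.0]
grip_width: 1.003
```

Run:
```python
from h import *
d=cap("scene","s1");t=cap("top","t1")
def ov(c,pose,pts,u0,u1,v0,v1,f,name):
    a=pose[2];R=np.array([[np.cos(a),-np.sin(a),0],[np.sin(a),np.cos(a),0],[0,0,1]])
    q=proj(c,np.array(pts,float)@R.T+[pose[0],pose[1],pose[3] if len(pose)>3 else 0])
    im=cv2.resize(np.ascontiguousarray(c["image"][v0:v1,u0:u1,::-1]),None,fx=f,fy=f,interpolation=cv2.INTER_CUBIC)
    for u,v in q: cv2.drawMarker(im,(int((u-u0+.5)*f),int((v-v0+.5)*f)),(255,0,255),cv2.MARKER_CROSS,12,1)
    cv2.imwrite(f"pics/{name}.png",im)
rest=[(45,40,27),(45,-40,27),(-45,-40,27),(-45,40,27),(36,13,81),(36,-13,81),(-36,-13,81),(-36,13,81),(-66,0,69)]
d0=dict(np.load("pics/scene0.npz"))
ov(d0,(509.2,-324,.44),rest,205,265,165,235,8,"o1")
rail=[(23,-195,40),(-23,-195,40),(45,-160,10),(-45,-160,10),(33,-29.5,52),(33,-49.5,52),(-33,-29.5,52),(-33,-49.5,52)]
ov(d0,(596,154.1,-.059),rail,300,385,240,300,8,"o2")
```

```text
(no output)
```

View pics/o1.png

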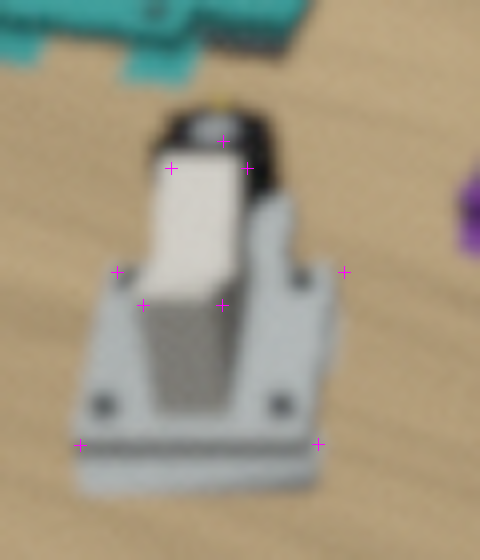

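View pics/o2.png

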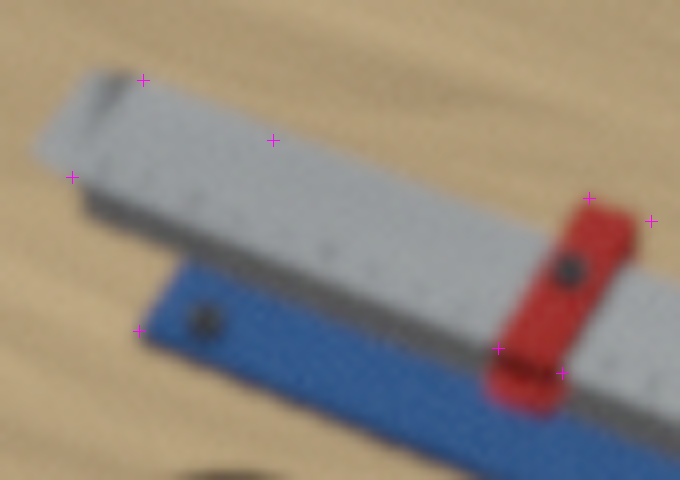

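View pics/s1.png

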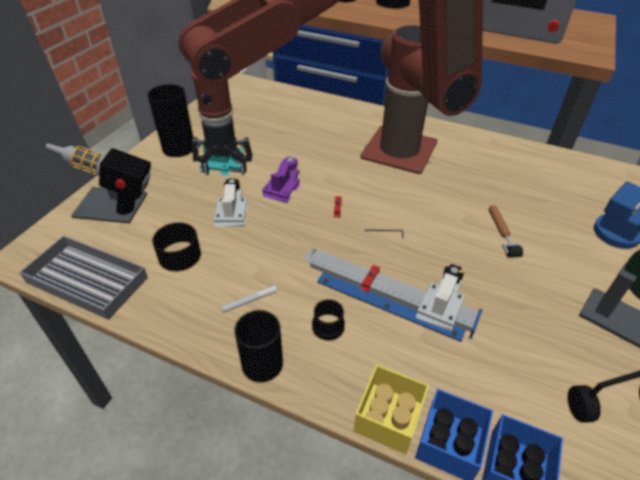

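```bash
python3 -m creep '[[[0,0,0.03],[0,0,0],0.0854],[[0,0,0.03],[0,0,0],0.0854],[[0,0,0.02],[0,0,0],0.0854],[[0,0,0.01],[0,0,0],0.0854],[[0,0,0.008],[0,0,0],0.0854],[[0,0,0],[0,0,0],0.0854],[[0,0,0],[0,0,0],0.0854]]'
```

```text
clock: 2.82
ee_pos: [509.1, -324.6, 207.5]
tool_rot: [[0.425, -0.905, 0.001], [-0.905, -0.425, -0.001], [0.001, -0.001, -1.0]]
wrist_force: [0.2, -0.1, 0.6]
grip_width: 1.002
```

```bash
python3 -m creep '[[[0,0,0.003],[0,0,0],0.0854],[[0,0,0],[0,0,0],0.02],[[0,0,0],[0,0,0],0.02],[[0,0,0],[0,0,0],0.02],[[0,0,0],[0,0,0],0.02],[[0,0,0],[0,0,0],0.02],[[0,0,0],[0,0,0],0.02],[[0,0,0],[0,0,0],0.02]]'
```

```text
clock: 3.82
ee_pos: [509.0, -324.7, 204.2]
tool_rot: [[0.425, -0.905, 0.001], [-0.905, -0.425, -0.001], [0.001, -0.0, -1.0]]
wrist_force: [2.2, -3.5, 0.7]
grip_width: 0.293
```

Run:
```python
from h import *
d=cap("scene","s2");t=cap("top","t2")
crop(d,190,270,120,240,"s2c",5)
print(state()["wrist_force"],state()["wrist_torque"])
```

```text
[ 2.3003934  -2.66918239  2.44698373] [-0.51965078 -0.3509635   0.00718285]
```

View pics/s2c.png

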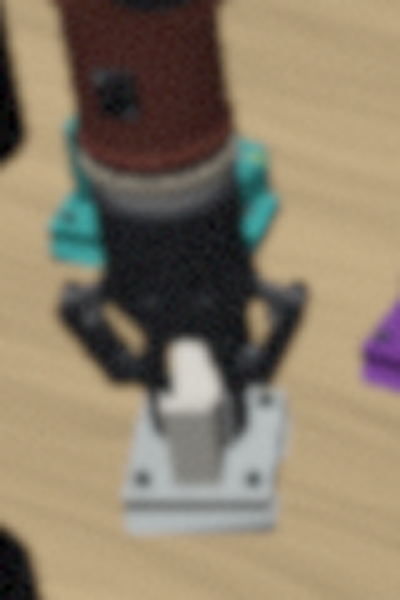

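```bash
python3 -m creep '[[[0,0,-0.01],[0,0,0],0.02],[[0,0,-0.02],[0,0,0],0.02],[[0,0,-0.025],[0,0,0.1],0.02],[[0,0,-0.025],[0,0,0.1],0.02],[[0,0,-0.02],[0,0,0.1],0.02],[[0,0,0],[0,0,0.1],0.02],[[0,0,0],[0,0,0.099],0.02],[[-0.015,-0.0041,0],[0,0,0],0.02],[[-0.03,-0.0083,0],[0,0,0],0.02],[[-0.03,-0.0083,0],[0,0,0],0.02],[[-0.03,-0.0083,0],[0,0,0],0.02],[[-0.03,-0.0083,0],[0,0,0],0.02],[[-0.03,-0.0083,0],[0,0,0],0.02],[[-0.03,-0.0083,0],[0,0,0],0.02],[[-0.018,-0.0042,0],[0,0,0],0.02],[[0,0,0],[0,0,0],0.02],[[0,0,0],[0,0,0],0.02],[[0,0,0],[0,0,0],0.02]]'
python3 - <<'E'
from h import *
d=cap("scene","s3");t=cap("top","t3")
crop(d,230,400,160,300,"s3c",4);crop(t,230,400,150,300,"t3c",4)
print(state()["wrist_force"],state()["wrist_torque"],state()["ee_pos"])
E
```

```text
clock: 6.18
ee_pos: [579.3, -116.0, 303.7]
tool_rot: [[-0.061, -0.998, -0.0], [-0.998, 0.061, -0.0], [0.0, 0.0, -1.0]]
wrist_force: [-0.2, 0.0, -4.5]
grip_width: 0.295
[-0.56207401  0.60510623 -4.27092707] [-0.02588374 -0.11133993 -0.02070471] [ 579.33764001 -116.00188008  303.68343628]
```

View pics/s3c.png

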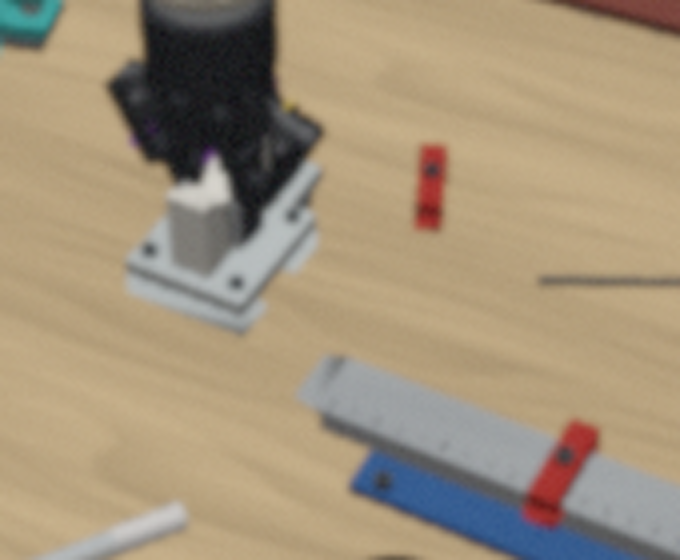

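View pics/t3c.png

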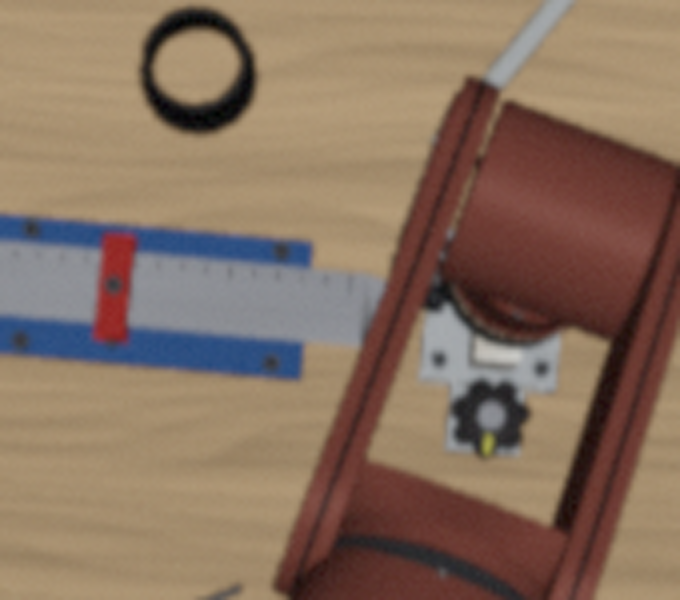

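```bash
python3 -m creep '[[[0,0,0.025],[0,0,0],0.02],[[0,0,0.025],[0,0,0],0.02],[[0,0,0.015],[0,0,0],0.02],[[0,0,0.008],[0,0,0],0.02],[[0,0,0],[0,0,0],0.02],[[0,0,0],[0,0,0],0.02]]'
python3 - <<'E'
from h import *
d=cap("scene","s4");t=cap("top","t4")
crop(d,250,390,180,300,"s4c",5);crop(t,300,400,200,280,"t4c",7)
W=cloud(d); im=d["image"]
# plate plane
P=W[190:250,250:330].reshape(-1,3)
s=state();e=s["ee_pos"];print(e)
m=(abs(P[:,2]-53)<8)&(np.hypot(P[:,0]-e[0],P[:,1]-e[1])<60);P=P[m]
A=np.column_stack([P[:,:2]-e[:2],np.ones(len(P))])
for k in range(4):
    sol=np.linalg.lstsq(A,P[:,2],rcond=None)[0];r=P[:,2]-A@sol;g=abs(r)<3;P,A=P[g],A[g]
print(len(P),sol,r[g].std())
W=cloud(t)
E
```

```text
clock: 7.02
ee_pos: [580.1, -115.4, 231.7]
tool_rot: [[-0.06, -0.998, 0.002], [-0.998, 0.06, -0.001], [0.0, -0.002, -1.0]]
wrist_force: [0.3, -0.3, -6.3]
grip_width: 0.295
[ 580.0180109  -115.38342224  231.77925609]
264 [1.28406814e-02 5.52107460e-03 5.56239801e+01] 1.3532169225372612
```

View pics/s4c.png

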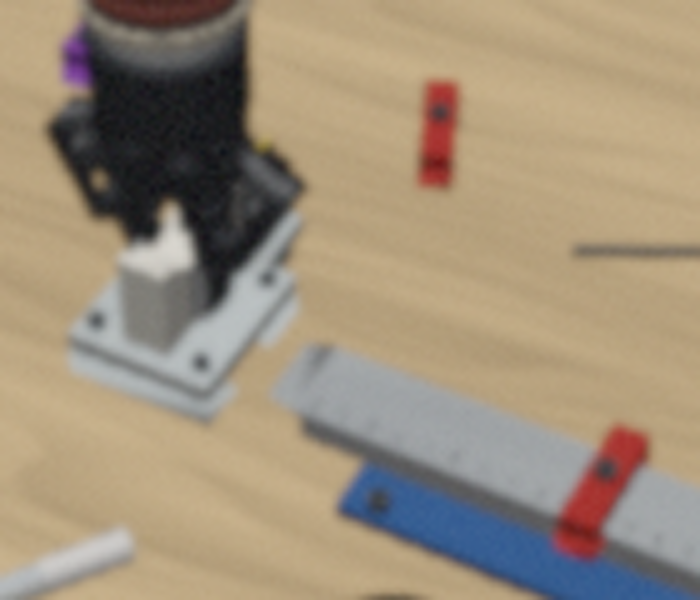

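View pics/t4c.png

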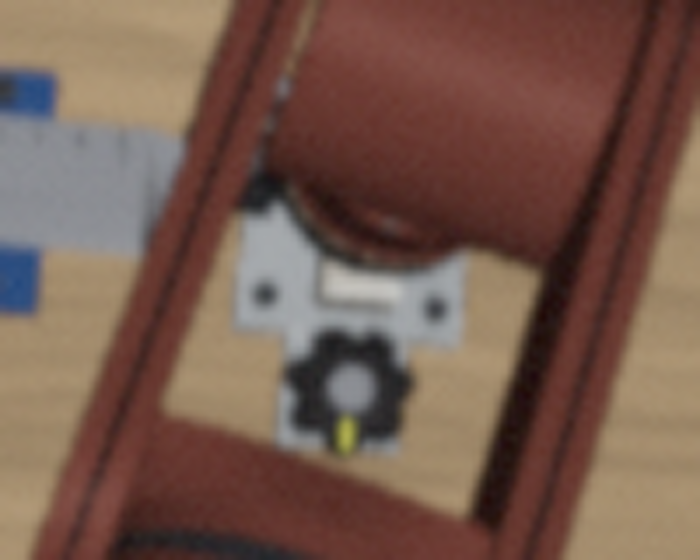

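```bash
cat > ov.py <<'E'
from h import *
def Rz(a): return np.array([[np.cos(a),-np.sin(a),0],[np.sin(a),np.cos(a),0],[0,0,1]])
REST=dict(plate=[(45,40,27),(45,-40,27),(-45,-40,27),(-45,40,27)],hornA=[(36,13,81),(36,-13,81)],hornB=[(-36,13,81),(-36,-13,81)],knob=[(-66+23*np.cos(t),23*np.sin(t),69) for t in np.linspace(0,6.28,30)],lug=[(-45,22,27),(-85,22,27),(-85,-22,27),(-45,-22,27)])
def RAIL(dog=-39.5): return dict(top=[(23,-195,40),(23,205,40),(-23,205,40),(-23,-195,40)],tip=[(19.5,-210,38.2),(-19.5,-210,38.2)],base=[(45,-160,10),(-45,-160,10),(-45,200,10),(45,200,10)],dog=[(33,dog+10,52),(33,dog-10,52),(-33,dog-10,52),(-33,dog+10,52)])
def ov(c,items,u0,u1,v0,v1,f,name):
    im=cv2.resize(np.ascontiguousarray(c["image"][v0:v1,u0:u1,::-1]),None,fx=f,fy=f,interpolation=cv2.INTER_CUBIC)
    for pose,model in items:
        for L in model.values():
            q=proj(c,np.array(L,float)@Rz(pose[2]).T+[pose[0],pose[1],pose[3]])
            q=((q-[u0,v0]+.5)*f*16).astype(np.int32)
            cv2.polylines(im,[q[:,None]],len(q)>2,(255,0,255),1,cv2.LINE_AA,4)
    cv2.imwrite(f"pics/{name}.png",im)
rail=(596,154.1,-.059,0)
E
python3 - <<'E'
from ov import *
d=dict(np.load("pics/scene0.npz"))
s=dict(np.load("pics/s4.npz"));t=dict(np.load("pics/t4.npz"))
rest=(580.1+.5,-115.4,-.060,27.5)
ov(s,[(rail,RAIL()),(rest,REST)],250,390,180,300,5,"o3")
ov(t,[(rail,RAIL()),(rest,REST)],300,400,200,280,7,"o4")
E
```

```text
(no output)
```

View pics/o3.png

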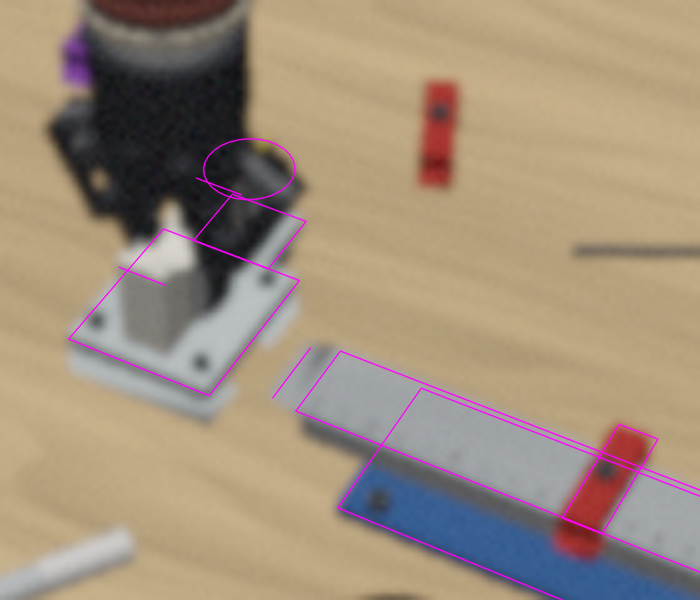

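View pics/o4.png

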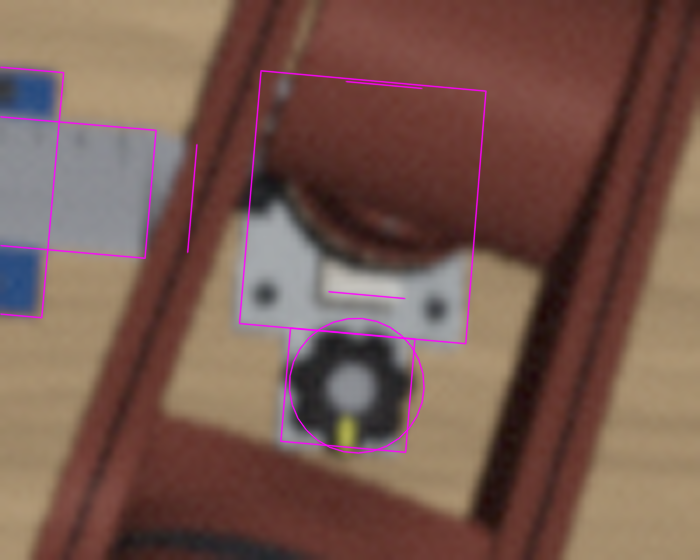

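```bash
python3 -m creep '[[[-0.005,-0.0007,0.0015],[0,0,0],0.02],[[-0.006,0,0],[0,0,0],0.02],[[-0.005,0,0],[0,0,0],0.02],[[-0.005,0,0],[0,0,0],0.02],[[-0.005,0,0],[0,0,0],0.02],[[-0.005,0,0],[0,0,0],0.02]]'
```

```text
clock: 7.88
ee_pos: [582.1, -83.9, 229.2]
tool_rot: [[-0.06, -0.998, -0.0], [-0.998, 0.06, 0.0], [-0.0, 0.0, -1.0]]
wrist_force: [-0.1, -0.3, -4.3]
grip_width: 0.298
```

```bash
python3 -m creep '[[[-0.003,0,-0.0007],[0,0,0],0.02],[[-0.005,0,0],[0,0,0],0.02],[[-0.005,0,0],[0,0,0],0.02],[[-0.005,0,0],[0,0,0],0.02]]'
```

```text
clock: 8.38
ee_pos: [583.2, -66.1, 229.9]
tool_rot: [[-0.06, -0.998, -0.0], [-0.998, 0.06, 0.0], [-0.0, 0.0, -1.0]]
wrist_force: [-0.5, -0.9, -5.5]
grip_width: 0.291
```

```bash
python3 -m creep '[[[-0.006,0,0],[0,0,0],0.02],[[-0.006,0,0],[0,0,0],0.02],[[-0.006,0,0],[0,0,0],0.02],[[-0.006,0,0],[0,0,0],0.02],[[-0.006,0,0],[0,0,0],0.02]]'; python3 -m creep '[[[-0.006,0,0],[0,0,0],0.02],[[-0.006,0,0],[0,0,0],0.02],[[-0.006,0,0],[0,0,0],0.02],[[-0.006,0,0],[0,0,0],0.02]]'
python3 - <<'E'
from ov import *
t=cap("top","t5");s=cap("scene","s5")
crop(t,240,360,180,280,"t5c",6);crop(s,270,400,180,300,"s5c",5)
print(state()["wrist_force"])
E
```

```text
clock: 9.0
ee_pos: [585.0, -36.0, 229.9]
tool_rot: [[-0.06, -0.998, 0.0], [-0.998, 0.06, -0.0], [0.0, -0.0, -1.0]]
wrist_force: [-0.2, -0.0, -4.5]
grip_width: 0.298
clock: 9.5
ee_pos: [586.4, -12.1, 229.9]
tool_rot: [[-0.06, -0.998, 0.0], [-0.998, 0.06, -0.0], [0.0, -0.0, -1.0]]
wrist_force: [0.3, -1.0, -4.9]
grip_width: 0.293
[-0.42344224 -0.77400167 -5.23520303]
```

View pics/t5c.png

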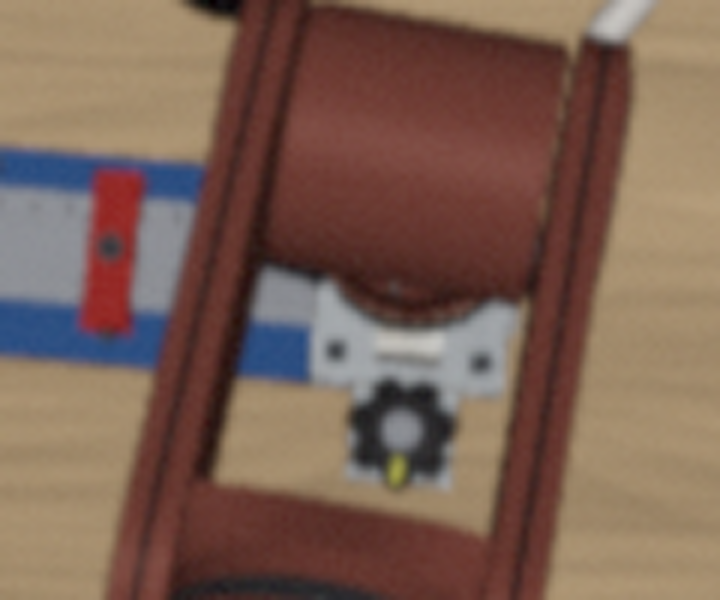

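View pics/s5c.png

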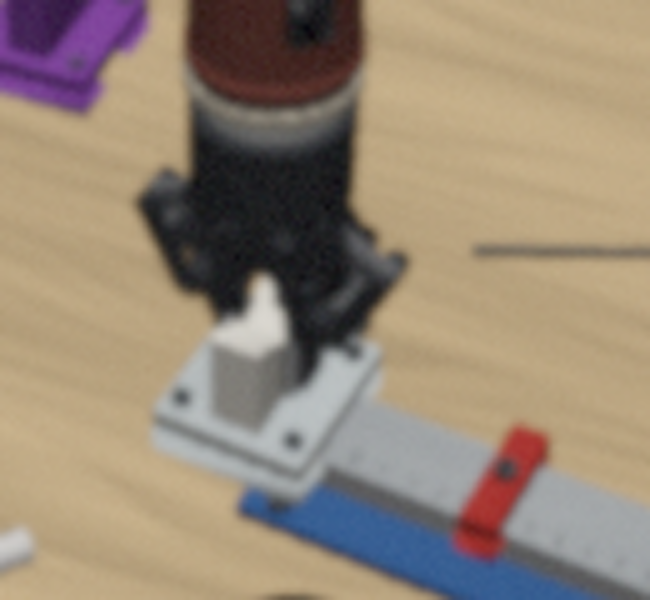

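```bash
python3 -m creep '[[[-0.008,0,0],[0,0,0],0.02],[[-0.008,0,0],[0,0,0],0.02],[[-0.008,0,0],[0,0,0],0.02],[[-0.008,0,0],[0,0,0],0.02]]';  python3 -m creep '[[[-0.008,0,0],[0,0,0],0.02],[[-0.008,0,0],[0,0,0],0.02],[[-0.008,0,0],[0,0,0],0.02],[[-0.006,0,0],[0,0,0],0.02]]'
```

```text
clock: 10.1
ee_pos: [588.4, 20.1, 229.9]
tool_rot: [[-0.06, -0.998, 0.0], [-0.998, 0.06, 0.0], [-0.0, -0.0, -1.0]]
wrist_force: [-0.1, 0.4, -5.0]
grip_width: 0.295
clock: 10.6
ee_pos: [590.2, 50.0, 229.9]
tool_rot: [[-0.06, -0.998, -0.0], [-0.998, 0.06, 0.0], [-0.0, 0.0, -1.0]]
wrist_force: [0.0, 0.3, -5.2]
grip_width: 0.294
```

```bash
python3 -m creep '[[[-0.003,0,0],[0,0,0],0.02],[[-0.003,0,0],[0,0,0],0.02],[[-0.002,0,0],[0,0,0],0.02]]';  python3 -m creep '[[[-0.002,0,0],[0,0,0],0.02],[[-0.002,0,0],[0,0,0],0.02]]'
```

```text
clock: 10.98
ee_pos: [590.6, 57.5, 229.9]
tool_rot: [[-0.06, -0.998, -0.0], [-0.998, 0.06, -0.0], [0.0, 0.0, -1.0]]
wrist_force: [-0.3, 1.0, -4.5]
grip_width: 0.295
clock: 11.22
ee_pos: [590.9, 61.4, 229.9]
tool_rot: [[-0.06, -0.998, 0.0], [-0.998, 0.06, -0.0], [0.0, -0.0, -1.0]]
wrist_force: [-0.0, 0.0, -4.3]
grip_width: 0.297
```

```bash
for i in 1 ; do python3 -m creep '[[[-0.001,0,0],[0,0,0],0.02],[[-0.001,0,0],[0,0,0],0.02]]'; done; python3 -m creep '[[[-0.001,0,0],[0,0,0],0.02],[[-0.001,0,0],[0,0,0],0.02]]'; python3 -m creep '[[[-0.001,0,0],[0,0,0],0.02]]'
```

```text
clock: 11.48
ee_pos: [591.0, 63.4, 229.9]
tool_rot: [[-0.06, -0.998, 0.0], [-0.998, 0.06, 0.0], [-0.0, -0.0, -1.0]]
wrist_force: [-0.4, -0.2, -5.4]
grip_width: 0.293
clock: 11.72
ee_pos: [591.1, 64.6, 230.0]
tool_rot: [[-0.06, -0.998, -0.0], [-0.998, 0.06, -0.002], [0.002, 0.0, -1.0]]
wrist_force: [-1.6, -7.6, -4.4]
grip_width: 0.299
clock: 11.85
ee_pos: [591.1, 64.9, 230.1]
tool_rot: [[-0.06, -0.998, -0.001], [-0.998, 0.06, -0.004], [0.004, 0.0, -1.0]]
wrist_force: [-2.6, -10.9, -2.4]
grip_width: 0.295
```

```bash
python3 -m creep '[[[0.0005,0,0.0005],[0,0,0],0.02],[[0,0,0],[0,0,0],0.06],[[0,0,0],[0,0,0],0.06],[[0,0,0],[0,0,0],0.06],[[0,0,0],[0,0,0],0.06],[[0,0,-0.03],[0,0,0],0.06],[[0,0,-0.03],[0,0,0],0.06],[[0,0,-0.03],[0,0,0],0.06],[[0,0,0],[0,0,0],0.06]]'
python3 - <<'E'
from ov import *
t=cap("top","t6");s=cap("scene","s6")
rest=(596-89.5*.059,154.1-89.5*.998,-.059,25)
print(rest)
ov(t,[(rail,RAIL()),(rest,REST)],220,340,170,280,6,"o5");ov(s,[(rail,RAIL()),(rest,REST)],290,410,200,310,6,"o6")
print(state()["wrist_force"])
E
```

```text
clock: 12.98
ee_pos: [592.3, 66.0, 322.6]
tool_rot: [[-0.06, -0.998, 0.006], [-0.998, 0.06, -0.0], [-0.0, -0.006, -1.0]]
wrist_force: [0.9, -0.2, -0.4]
grip_width: 0.7
(590.7195, 64.779, -0.059, 25)
[-0.29361863  0.63549956  0.24748629]
```

View pics/o5.png

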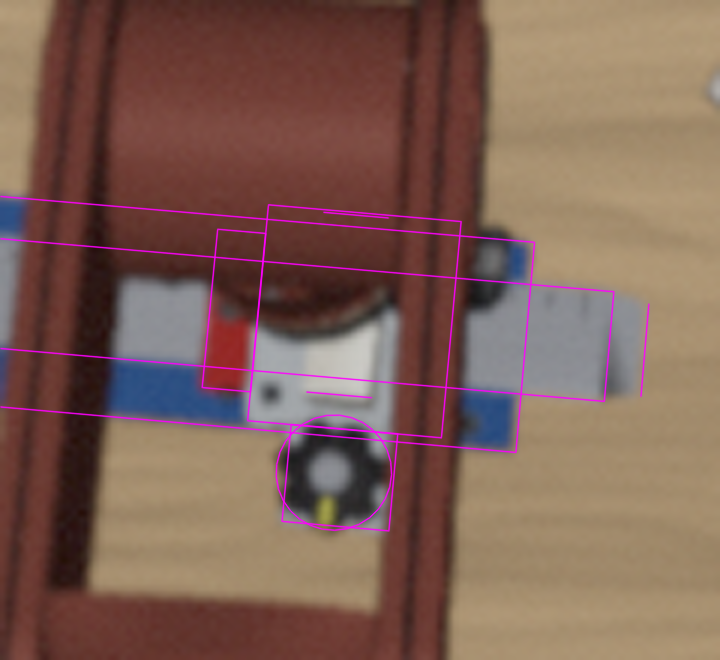

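View pics/o6.png

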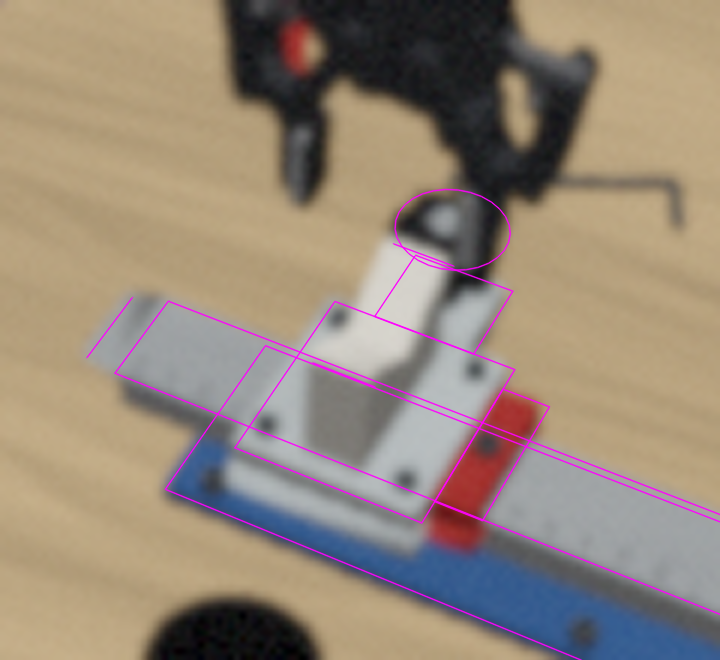

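```bash
python3 -m creep '[[[0,0.022,0],[0,0,0],0.0854],[[0,0.022,0],[0,0,0],0.0854],[[0,0.022,0],[0,0,-0.15],0.0854],[[0,0,0],[0,0,-0.15],0.0854],[[0,0,0],[0,0,-0.15],0.0854],[[0,0,0],[0,0,-0.05],0.0854],[[0,0,0],[0,0,0],0.0854],[[0,0,0],[0,0,0],0.0854]]'
python3 - <<'E'
from ov import *
t=cap("top","t7")
for P in [(525.2,68.6,94)]: print(proj(t,P)*1)
crop(t,240,310,210,280,"t7c",8)
print(ray(t,220+330.5/6-.5,170+472.5/6-.5,96), state()["qpos"],state()["ee_pos"])
E
```

```text
clock: 14.08
ee_pos: [524.9, 69.9, 318.4]
tool_rot: [[0.425, -0.905, -0.002], [-0.905, -0.425, 0.0], [-0.001, 0.002, -1.0]]
wrist_force: [0.2, -0.4, 0.2]
grip_width: 1.0
[[275.09901918 248.02630452]]
[524.48517724  69.69193852  96.        ] [-1.66405312e-02  7.32220647e-02  1.85849262e+00  2.36580951e-05
  1.21112664e+00  1.11519170e+00] [525.05537422  69.87643147 318.66194884]
```

View pics/t7c.png

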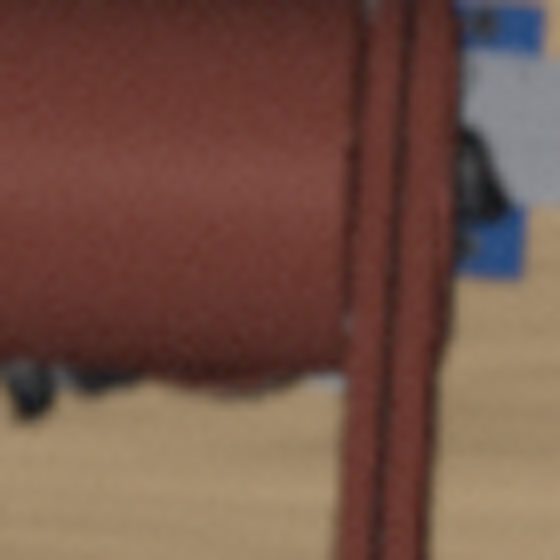

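```bash
python3 -m creep '[[[0.001,0,0.01],[0,0,0.1],0.056],[[0,0,0],[0,0,0],0.056],[[0,0,0],[0,0,0],0.056],[[0,0,0.015],[0,0,0],0.056],[[0,0,0],[0,0,0],0.056]]'
python3 - <<'E'
from ov import *
s=cap("scene","s8");crop(s,290,410,180,290,"s8c",6)
E
```

```text
clock: 14.75
ee_pos: [524.9, 69.0, 292.7]
tool_rot: [[0.334, -0.943, -0.003], [-0.943, -0.334, 0.0], [-0.001, 0.003, -1.0]]
wrist_force: [-0.2, 0.3, 0.3]
grip_width: 0.659
```

View pics/s8c.png

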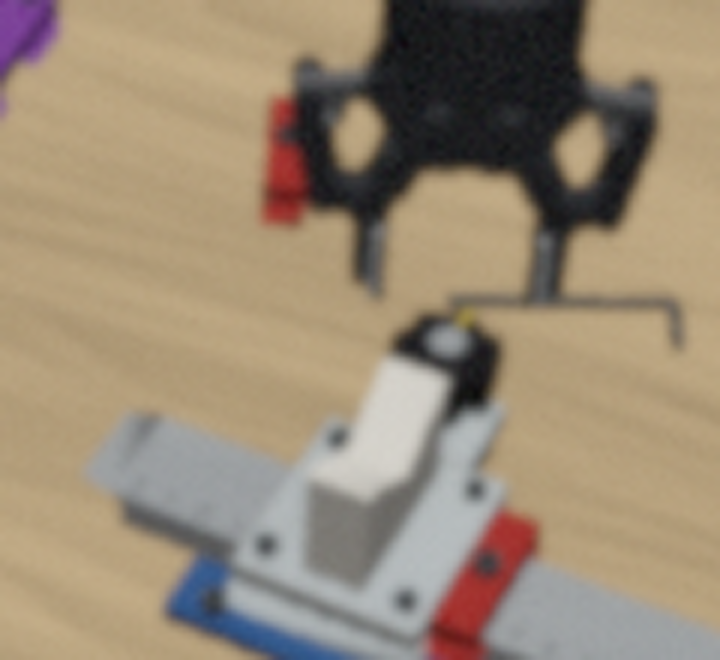

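```bash
python3 -m creep '[[[0,0,0.015],[0,0,0],0.056],[[0,0,0.012],[0,0,0],0.056],[[0,0,0.01],[0,0,0],0.056],[[0,0,0],[0,0,0],0.056]]';python3 -m creep '[[[0,0,0.008],[0,0,0],0.056],[[0,0,0],[0,0,0],0.056]]';python3 -m creep '[[[0,0,0.008],[0,0,0],0.056],[[0,0,0],[0,0,0],0.056]]'
python3 - <<'E'
from ov import *
s=cap("scene","s9");crop(s,290,410,180,290,"s9c",6)
E
```

```text
clock: 15.3
ee_pos: [525.1, 69.0, 256.0]
tool_rot: [[0.333, -0.943, -0.003], [-0.943, -0.333, 0.0], [-0.001, 0.002, -1.0]]
wrist_force: [0.6, -0.9, -0.7]
grip_width: 0.657
clock: 15.55
ee_pos: [525.5, 69.0, 248.9]
tool_rot: [[0.333, -0.943, -0.001], [-0.943, -0.333, 0.0], [-0.0, 0.001, -1.0]]
wrist_force: [-0.0, -0.3, 0.3]
grip_width: 0.657
clock: 15.8
ee_pos: [525.4, 69.0, 240.7]
tool_rot: [[0.333, -0.943, -0.001], [-0.943, -0.333, 0.0], [-0.0, 0.001, -1.0]]
wrist_force: [0.8, -0.2, -0.4]
grip_width: 0.658
```

View pics/s9c.png

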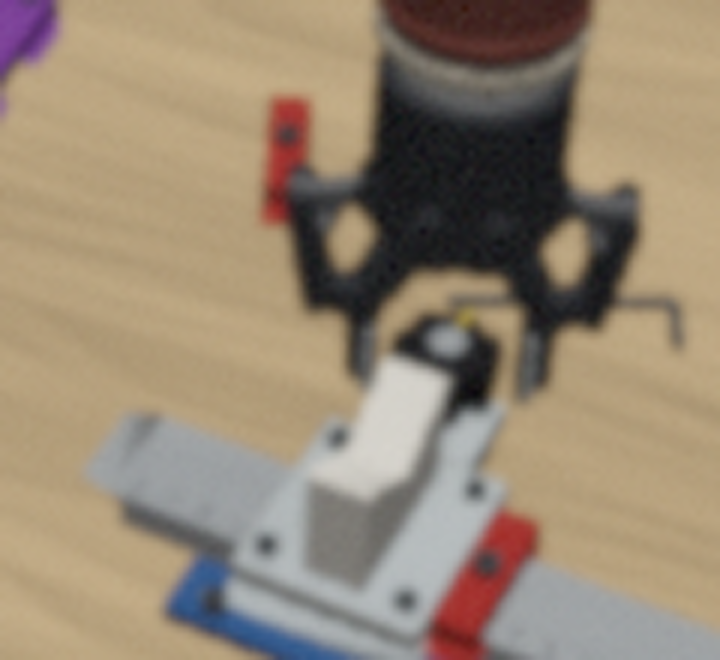

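```bash
python3 -m creep '[[[0,0,0.004],[0,0,0],0.056],[[0,0,0],[0,0,0],0.02],[[0,0,0],[0,0,0],0.02],[[0,0,0],[0,0,0],0.02],[[0,0,0],[0,0,0],0.02],[[0,0,0],[0,0,0],0.02]]'; python3 -c "
from h import *
print(state()['wrist_torque'],state()['wrist_force'])"
```

```text
clock: 16.6
ee_pos: [525.6, 68.9, 237.4]
tool_rot: [[0.333, -0.943, -0.0], [-0.943, -0.333, -0.0], [-0.0, 0.0, -1.0]]
wrist_force: [-2.2, -1.2, 1.7]
grip_width: 0.526
[-0.19139257  0.29883138 -0.00545074] [-2.19944136 -1.22207801  1.65798269]
```

```bash
python3 -m creep '[[[0,0,0],[0,0,0.1],0.02],[[0,0,0],[0,0,0.1],0.02],[[0,0,0],[0,0,0.1],0.02],[[0,0,0],[0,0,0.1],0.02],[[0,0,0],[0,0,0],0.02]]'; python3 -c "
from h import *
print(state()['wrist_torque'],state()['wrist_force'])
s=cap('scene','s10');crop(s,290,410,180,290,'s10c',6)"
```

```text
clock: 17.23
ee_pos: [526.0, 69.1, 237.5]
tool_rot: [[-0.059, -0.998, 0.001], [-0.998, 0.059, 0.0], [-0.0, -0.001, -1.0]]
wrist_force: [1.3, -0.6, -1.8]
grip_width: 0.527
[-0.01600758 -0.30670191 -0.08047183] [ 1.25853016 -0.57087887 -1.77605119]
```

View pics/s10c.png

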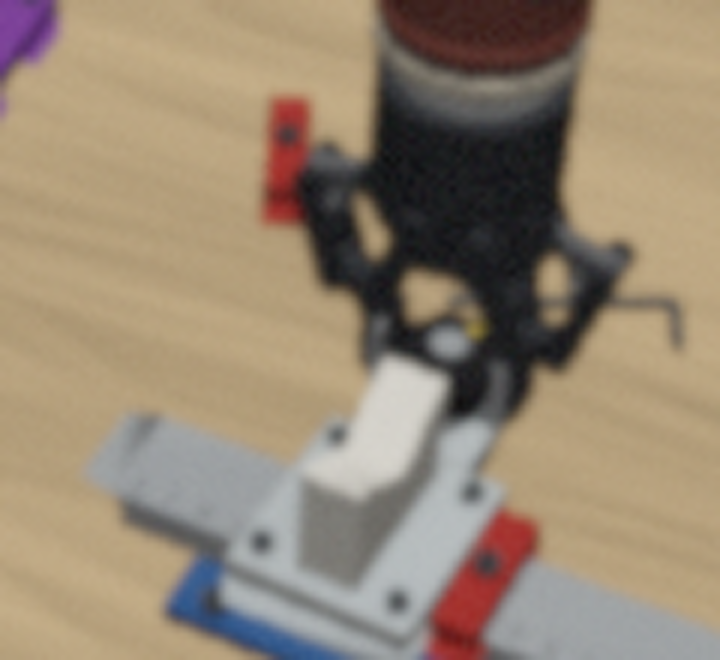

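```bash
python3 -m creep '[[[-0.0015,0,0],[0,0,0.1],0.02],[[0,0,0],[0,0,0.1],0.02],[[0,0,0],[0,0,0.1],0.02],[[0,0,0],[0,0,0.1],0.02],[[0,0,0],[0,0,0],0.02]]'; python3 -c "
from h import *
print(state()['wrist_torque'],state()['wrist_force'])
s=cap('scene','s11');crop(s,290,410,180,290,'s11c',6)"
```

```text
clock: 17.9
ee_pos: [526.1, 69.6, 237.5]
tool_rot: [[-0.443, -0.896, 0.001], [-0.896, 0.443, -0.002], [0.001, -0.002, -1.0]]
wrist_force: [1.3, -4.3, -1.3]
grip_width: 0.519
[-0.73251403 -0.30012022 -0.20050602] [ 1.34481376 -4.27716835 -1.27054977]
```

View pics/s11c.png

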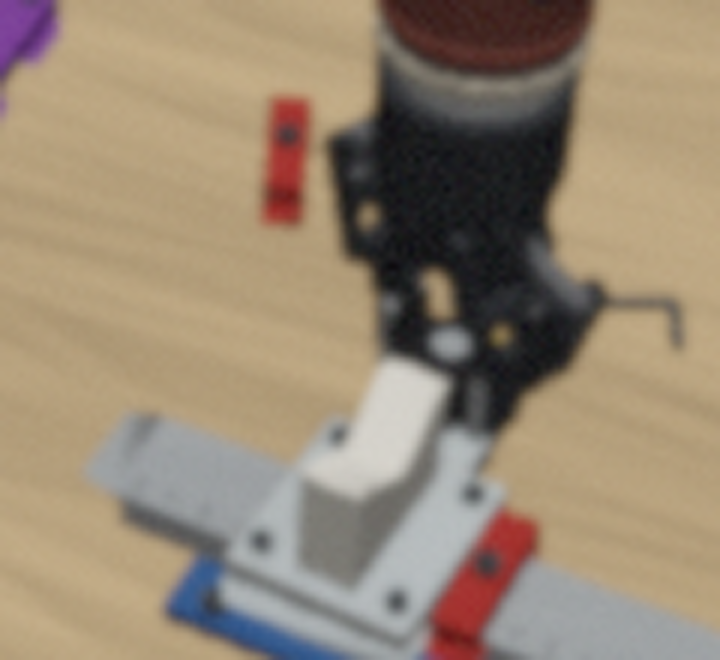

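```bash
python3 -m creep '[[[0,0,0],[0,0,0],0.057],[[0,0,0],[0,0,0],0.057],[[0,0,0],[0,0,0],0.057],[[0,0,0],[0,0,-0.1],0.057],[[0,0,0],[0,0,-0.1],0.057],[[0,0,0],[0,0,-0.1],0.057],[[0,0,0],[0,0,-0.1],0.057],[[0,0,0],[0,0,-0.1],0.057],[[0,0,0],[0,0,-0.1],0.057],[[0,0,0],[0,0,-0.1],0.057],[[0,0,0],[0,0,-0.1],0.057],[[0,0,0],[0,0,0],0.057]]'; python3 -c "
from h import *
print(state()['wrist_torque'],state()['wrist_force'],state()['qpos'])
s=cap('scene','s12');crop(s,290,410,180,290,'s12c',6)"
```

```text
clock: 19.45
ee_pos: [525.8, 70.6, 237.4]
tool_rot: [[0.333, -0.943, 0.0], [-0.943, -0.333, 0.0], [-0.0, -0.0, -1.0]]
wrist_force: [-0.9, -0.1, -0.5]
grip_width: 0.671
[ 0.02758104 -0.00825899  0.03890521] [-0.94967675 -0.10870636 -0.4834501 ] [-1.53222783e-02  1.84387585e-01  1.90676505e+00  1.30017378e-04
  1.05041674e+00  1.21609701e+00]
```

View pics/s12c.png

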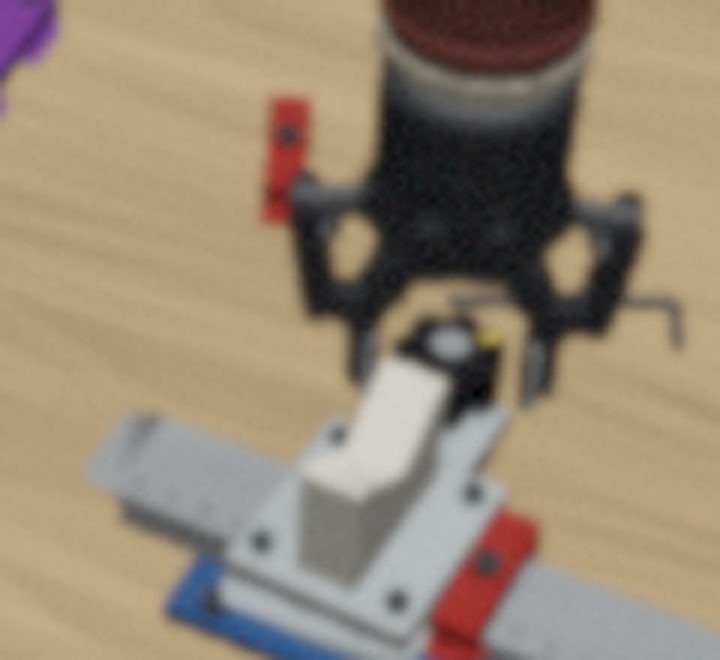

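```bash
python3 -m creep '[[[0,0,0],[0,0,0],0.02],[[0,0,0],[0,0,0],0.02],[[0,0,0],[0,0,0],0.02],[[0,0,0],[0,0,0],0.02],[[0,0,0],[0,0,0],0.02],[[0,0,0],[0,0,0.1],0.02],[[0,0,0],[0,0,0.1],0.02],[[0,0,0],[0,0,0],0.02]]'; python3 -c "
from h import *
print(state()['wrist_torque'],state()['wrist_force'],state()['qpos'])
s=cap('scene','s13');crop(s,290,410,180,290,'s13c',6)"
```

```text
clock: 20.5
ee_pos: [525.9, 70.1, 237.7]
tool_rot: [[0.138, -0.99, 0.0], [-0.99, -0.138, -0.001], [0.001, 0.0, -1.0]]
wrist_force: [-2.1, -4.4, 4.1]
grip_width: 0.52
[-0.64299587  0.34186296 -0.09881318] [-2.11385163 -4.43283599  4.06388996] [-1.59644581e-02  1.84006941e-01  1.90656041e+00 -1.08899221e-03
  1.05092517e+00  1.41693278e+00]
```

```bash
python3 -m creep '[[[0,0,0],[0,0,0.1],0.02],[[0,0,0],[0,0,0.1],0.02],[[0,0,0],[0,0,0],0.02]]'; python3 -c "
from h import *
print(state()['wrist_torque'],state()['wrist_force'],state()['qpos'])
s=cap('scene','s14');crop(s,290,410,180,290,'s14c',6)"
```

```text
clock: 20.92
ee_pos: [525.8, 70.0, 237.7]
tool_rot: [[-0.061, -0.998, -0.0], [-0.998, 0.061, -0.001], [0.001, 0.0, -1.0]]
wrist_force: [-3.7, -4.4, 4.6]
grip_width: 0.521
[-0.71348876  0.36259156  0.08347605] [-3.68678987 -4.3698534   4.60245911] [-1.60151544e-02  1.84028675e-01  1.90662600e+00 -1.52203613e-03
  1.05102538e+00  1.61666905e+00]
```

View pics/s14c.png

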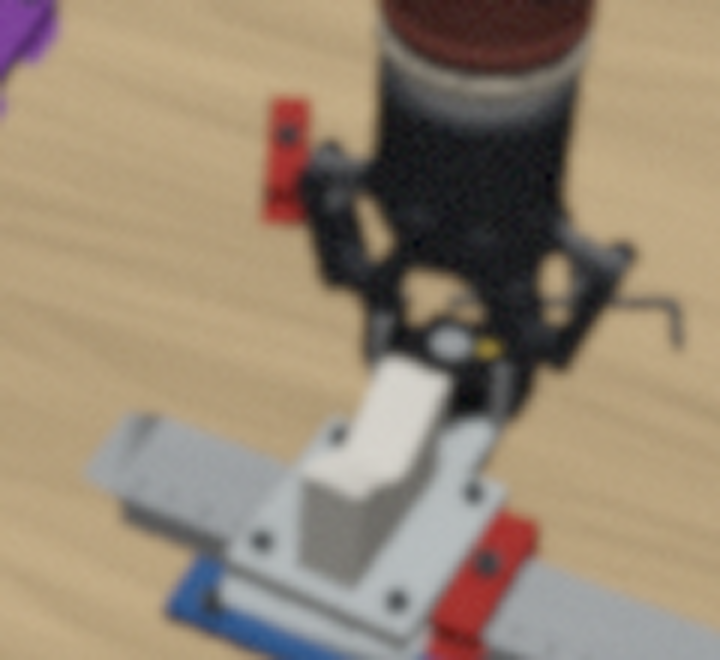

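```bash
python3 -m creep '[[[0,0,0],[0,0,0.1],0.02],[[0,0,0],[0,0,0.1],0.02],[[0,0,0],[0,0,0],0.02]]'; python3 -c "
from h import *
print(state()['wrist_torque'],state()['wrist_force'],state()['effort'][5])"; python3 -m creep '[[[0,0,0],[0,0,0.1],0.02],[[0,0,0],[0,0,0.1],0.02],[[0,0,0],[0,0,0],0.02]]'; python3 -c "
from h import *
print(state()['wrist_torque'],state()['wrist_force'],state()['effort'][5])
s=cap('scene','s15');crop(s,290,410,180,290,'s15c',6)"
```

```text
clock: 21.35
ee_pos: [527.1, 69.6, 237.8]
tool_rot: [[-0.255, -0.967, 0.005], [-0.967, 0.255, -0.003], [0.002, -0.006, -1.0]]
wrist_force: [6.2, -8.0, -2.7]
grip_width: 0.519
[-1.15919915 -1.02191186  1.21468389] [ 6.19482586 -7.95631858 -2.71836737] 1.6887431591749191
clock: 21.72
ee_pos: [527.4, 68.9, 238.1]
tool_rot: [[-0.442, -0.897, 0.005], [-0.897, 0.442, -0.005], [0.002, -0.007, -1.0]]
wrist_force: [6.0, -11.2, -1.4]
grip_width: 0.522
[-1.79025858 -0.91309437  1.29674122] [  6.00691623 -11.18396611  -1.40038886] 1.6755032166838646
```

View pics/s15c.png

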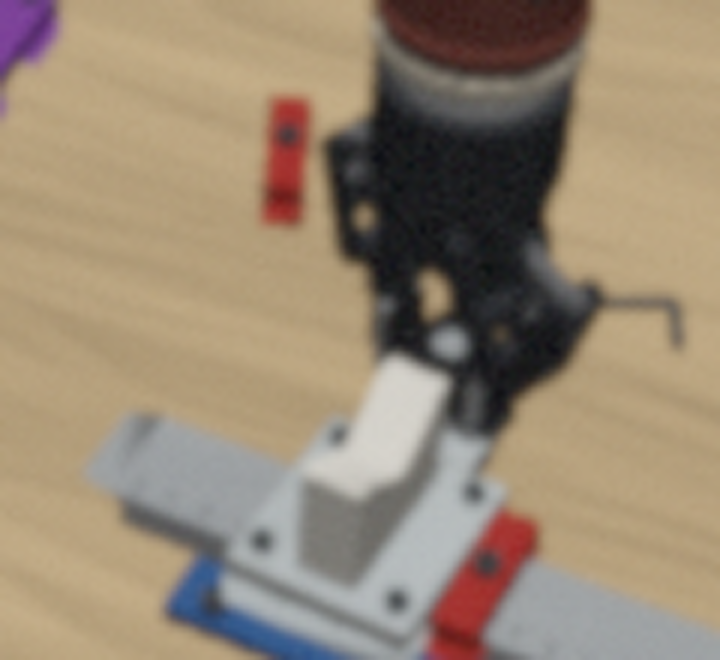

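```bash
python3 -m creep '[[[0,0,0],[0,0,0],0.057],[[0,0,0],[0,0,0],0.057],[[0,0,0],[0,0,0],0.057],[[0,0,-0.01],[0,0,-0.1],0.057],[[0,0,-0.03],[0,0,-0.1],0.057],[[0,0,-0.03],[0,0,-0.1],0.057],[[0,0,-0.04],[0,0,-0.1],0.057],[[0,0,-0.04],[0,0,0],0.057],[[0.03,0.03,0],[0,0,0],0.057],[[0.05,0.03,0],[0,0,0],0.057],[[0.05,0,0],[0,0,0],0.057],[[0.05,0,0],[0,0,0],0.057],[[0.05,0,0],[0,0,0],0.057],[[0.05,0,0],[0,0,0],0.057],[[0,0,0],[0,0,0],0.057]]'
python3 - <<'E'
from ov import *
t=cap("top","t16");s=cap("scene","s16")
rest=(590.7195,64.779,-.059,25)
crop(t,220,340,180,280,"t16c",6)
ov(t,[(rail,RAIL()),(rest,REST)],220,340,170,280,6,"o16");ov(s,[(rail,RAIL()),(rest,REST)],290,410,200,310,6,"o17")
crop(s,290,410,200,310,"s16c",6)
E
```

```text
clock: 23.65
ee_pos: [448.6, -208.0, 387.3]
tool_rot: [[-0.065, -0.998, -0.0], [-0.998, 0.065, -0.0], [0.0, -0.0, -1.0]]
wrist_force: [0.1, 0.5, -0.3]
grip_width: 0.667
```

View pics/t16c.png

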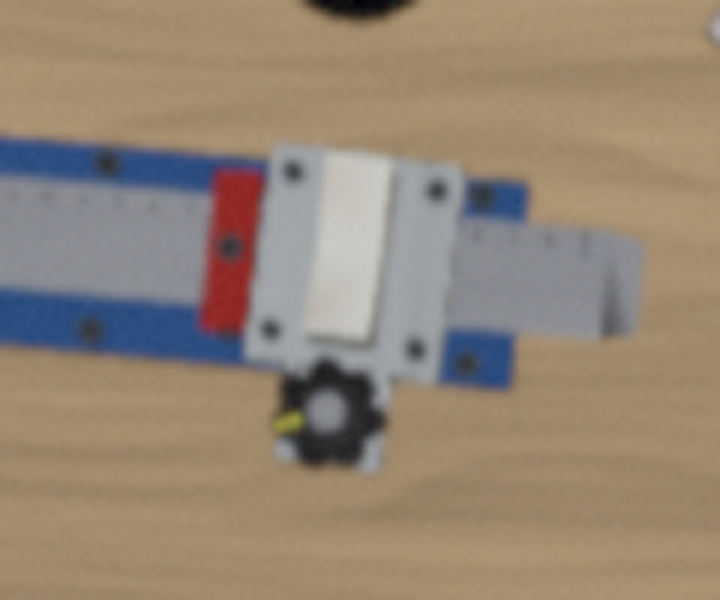

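View pics/s16c.png

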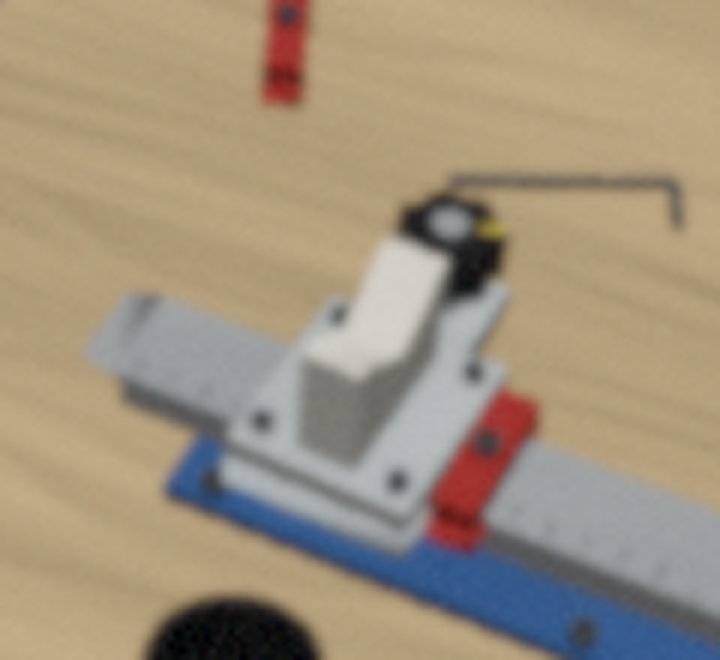

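View pics/o16.png

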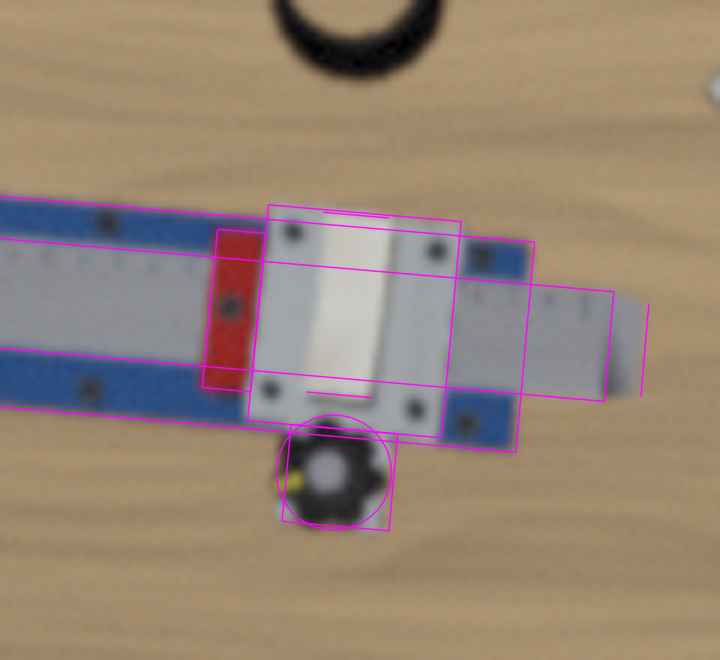

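```bash
cat > meas.py <<'E'
import sys
from ov import *
def knob(t,u0,u1,v0,v1,f=8):
    im=cv2.resize(np.ascontiguousarray(t["image"][v0:v1,u0:u1]),None,fx=f,fy=f,interpolation=cv2.INTER_CUBIC).astype(int)
    r,g,b=im[...,0],im[...,1],im[...,2]
    def cen(m):
        n,l,st,ce=cv2.connectedComponentsWithStats(m.astype(np.uint8));k=1+np.argmax(st[1:,4]);return (ce[k]+.5)/f-.5+[u0,v0],st[k,4]
    y,n1=cen((r-b>70)&(g-b>50))
    blk=(im.max(2)<80)
    k,n2=cen(blk)
    return y,k,n1,n2
def edges(t,c0,c1,a0,a1):pass
if __name__=="__main__":
    for n in ("t7","t16"):
        t=dict(np.load(f"pics/{n}.npz"))
    t0=dict(np.load("pics/top0.npz"));t16=dict(np.load("pics/t16.npz"));t6=dict(np.load("pics/t6.npz"));t5=dict(np.load("pics/t5.npz"))
    for nm,t,w,yaw in (("start",t0,(435,460,275,296),.44),("far",t0,(172,198,230,252),-.059),("far16",t16,(172,198,230,252),-.059),("t5",t5,(296,318,241,264),-.06),("t6",t6,(262,288,239,260),-.059),("t16",t16,(262,288,238,260),-.09)):
        y,k,a,b=knob(t,*w)
        Y=ray(t,*y,92);C=ray(t,*k,90)
        if nm=="start": Y=ray(t,*y,67);C=ray(t,*k,65)
        d=(Y-C)[:2];print(nm,y.round(1),k.round(1),a,b,d.round(1),"len",np.hypot(*d).round(1),"knob",(np.pi-(np.arctan2(d[1],d[0])-yaw))%(2*np.pi))
E
python3 meas.py
```

```text
start [449.8 291.4] [445.2 284.5] 213 11482 [-16.8 -11.3] len 20.3 knob 6.1315747243086545
far [177.  240.7] [185.1 240.2] 306 11770 [-2. 19.] len 19.1 knob 1.4094300163773053
far16 [177.  240.7] [185.1 240.2] 375 11203 [-2.1 19.3] len 19.5 knob 1.4051925206037537
t5 [305.7 258.2] [306.5 250.8] 257 9311 [-17.8   1.6] len 17.9 knob 0.029402124817154096
t6 [273.8 255. ] [275.2 248.2] 339 9826 [-16.6   2.5] len 16.8 knob 0.09082839357362893
t16 [267.5 250. ] [275.  248.7] 335 9957 [-3.8 17.6] len 18.0 knob 1.266663736973875
```

```bash
python3 -m creep '[[[-0.0203,-0.0044,0],[0,0,0],0.057],[[-0.0403,-0.0084,0],[0,0,0],0.057],[[-0.0403,-0.0084,0],[0,0,0],0.057],[[-0.0403,-0.0084,0],[0,0,0],0.057],[[-0.0403,-0.0084,0],[0,0,0],0.057],[[-0.0403,-0.0084,0],[0,0,0],0.057],[[-0.04,-0.0084,0],[0,0,0],0.057],[[-0.0203,-0.004,0],[0,0,-0.15],0.057],[[0,0,0.04],[0,0,-0.15],0.057],[[0,0,0.04],[0,0,0],0.057],[[0,0,0.01],[0,0,0],0.057],[[0,0,0],[0,0,0],0.057],[[0,0,0],[0,0,0],0.057]]'
python3 - <<'E'
from ov import *
s=cap("scene","s17");crop(s,290,410,180,290,"s17c",6)
E
```

```text
clock: 25.38
ee_pos: [525.4, 72.9, 299.4]
tool_rot: [[0.238, -0.971, 0.003], [-0.971, -0.238, 0.0], [0.001, -0.003, -1.0]]
wrist_force: [0.5, 0.2, 0.7]
grip_width: 0.668
```

View pics/s17c.png

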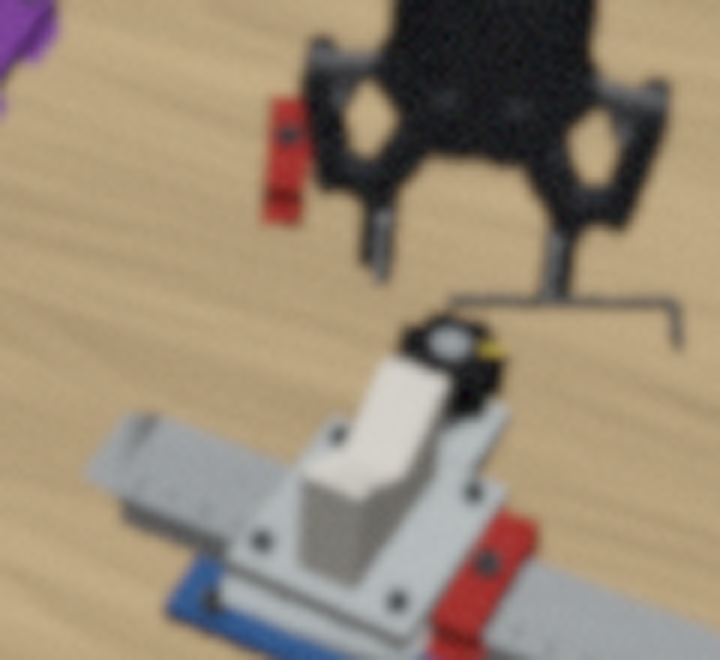

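```bash
python3 -m creep '[[[0.0028,0.0007,0.02],[0,0,0],0.057],[[0,0,0.02],[0,0,0],0.057],[[0,0,0.01],[0,0,0],0.057],[[0,0,0.006],[0,0,0],0.057],[[0,0,0],[0,0,0],0.057]]';python3 -m creep '[[[0,0,0.006],[0,0,0],0.057],[[0,0,0],[0,0,0],0.057]]'; python3 -m creep '[[[0,0,0],[0,0,0],0.02],[[0,0,0],[0,0,0],0.02],[[0,0,0],[0,0,0],0.02],[[0,0,0],[0,0,0],0.02],[[0,0,0],[0,0,0],0.02]]';python3 -c "
from h import *
print(state()['wrist_torque'],state()['wrist_force'],state()['effort'][5])"
```

```text
clock: 26.05
ee_pos: [524.9, 69.7, 241.7]
tool_rot: [[0.237, -0.971, 0.0], [-0.971, -0.237, 0.0], [0.0, -0.0, -1.0]]
wrist_force: [0.3, -0.9, -0.2]
grip_width: 0.664
clock: 26.3
ee_pos: [524.6, 69.7, 235.2]
tool_rot: [[0.238, -0.971, -0.0], [-0.971, -0.238, 0.0], [-0.0, 0.0, -1.0]]
wrist_force: [0.4, -0.3, -0.1]
grip_width: 0.665
clock: 26.92
ee_pos: [524.8, 69.7, 235.8]
tool_rot: [[0.238, -0.971, 0.0], [-0.971, -0.238, -0.0], [0.0, -0.0, -1.0]]
wrist_force: [-3.3, -1.6, 5.8]
grip_width: 0.519
[-0.2065748   0.45408134  0.07074443] [-3.27670263 -1.55755601  5.84883135] 0.03142315079458058
```

```bash
P='from h import *
print(state()["wrist_torque"].round(2),state()["wrist_force"].round(1),state()["effort"][5])'; python3 -m creep '[[[0,0,0],[0,0,0.1],0.02],[[0,0,0],[0,0,0],0.02]]'; python3 -c "$P"; python3 -m creep '[[[0,0,0],[0,0,0.1],0.02],[[0,0,0],[0,0,0],0.02]]'; python3 -c "$P"; python3 -c "
from h import *
s=cap('scene','s18');crop(s,290,410,180,290,'s18c',6)"
```

```text
clock: 27.18
ee_pos: [524.7, 69.8, 235.7]
tool_rot: [[0.141, -0.99, 0.0], [-0.99, -0.141, -0.001], [0.001, -0.0, -1.0]]
wrist_force: [-2.3, -1.4, 4.1]
grip_width: 0.521
[-0.16  0.38  0.8 ] [-2.3 -1.4  4.1] 1.171763688325882
clock: 27.42
ee_pos: [525.7, 69.7, 235.9]
tool_rot: [[0.04, -0.999, 0.004], [-0.999, -0.04, -0.0], [0.0, -0.004, -1.0]]
wrist_force: [5.4, -0.4, -1.8]
grip_width: 0.521
[-0.26 -0.97  0.04] [ 5.4 -0.4 -1.8] 0.506861787289381
```

View pics/s18c.png

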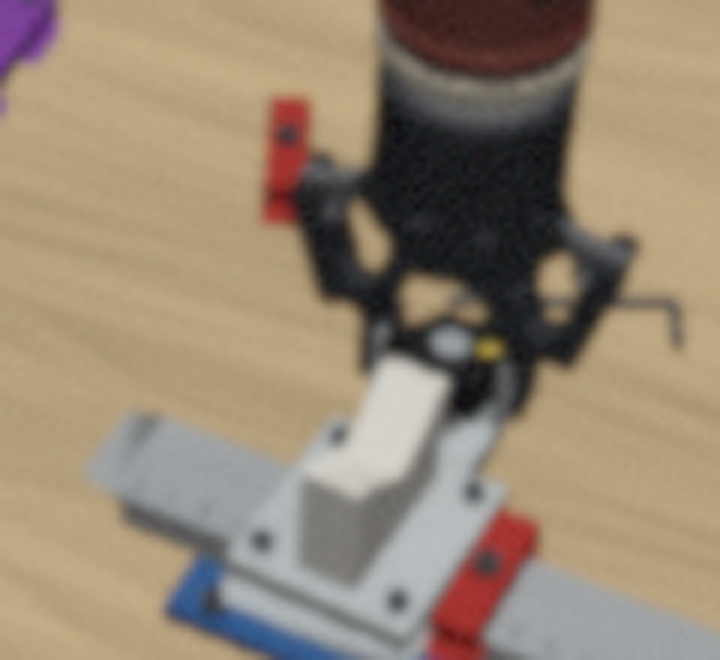

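```bash
P='from h import *
print(state()["wrist_torque"].round(2),state()["wrist_force"].round(1),state()["effort"][5])'; for i in 1; do python3 -m creep '[[[0,0,0],[0,0,0.1],0.02],[[0,0,0],[0,0,0],0.02]]'; python3 -c "$P"; done; python3 -m creep '[[[0,0,0],[0,0,0.1],0.02],[[0,0,0],[0,0,0],0.02]]'; python3 -c "$P";python3 -m creep '[[[0,0,0],[0,0,0.1],0.02],[[0,0,0],[0,0,0],0.02]]'; python3 -c "$P"; python3 -c "
from h import *
s=cap('scene','s19');crop(s,290,410,180,290,'s19c',6)"
```

```text
clock: 27.72
ee_pos: [524.7, 69.7, 235.8]
tool_rot: [[-0.059, -0.998, -0.0], [-0.998, 0.059, -0.0], [0.0, 0.0, -1.0]]
wrist_force: [-1.1, -1.5, 4.9]
grip_width: 0.521
[-0.32  0.1   0.05] [-1.1 -1.5  4.9] 0.4123927652835846
clock: 27.98
ee_pos: [525.1, 69.5, 235.8]
tool_rot: [[-0.158, -0.987, 0.001], [-0.987, 0.158, -0.0], [-0.0, -0.001, -1.0]]
wrist_force: [2.7, -1.8, 1.5]
grip_width: 0.519
[-0.35 -0.42  0.07] [ 2.7 -1.8  1.5] 0.5220559425652027
clock: 28.22
ee_pos: [525.1, 69.6, 235.7]
tool_rot: [[-0.252, -0.968, 0.001], [-0.968, 0.252, -0.001], [0.001, -0.001, -1.0]]
wrist_force: [3.0, -2.4, 1.6]
grip_width: 0.521
[-0.47 -0.51  1.31] [ 3.  -2.4  1.6] 1.79653812199831
```

View pics/s19c.png

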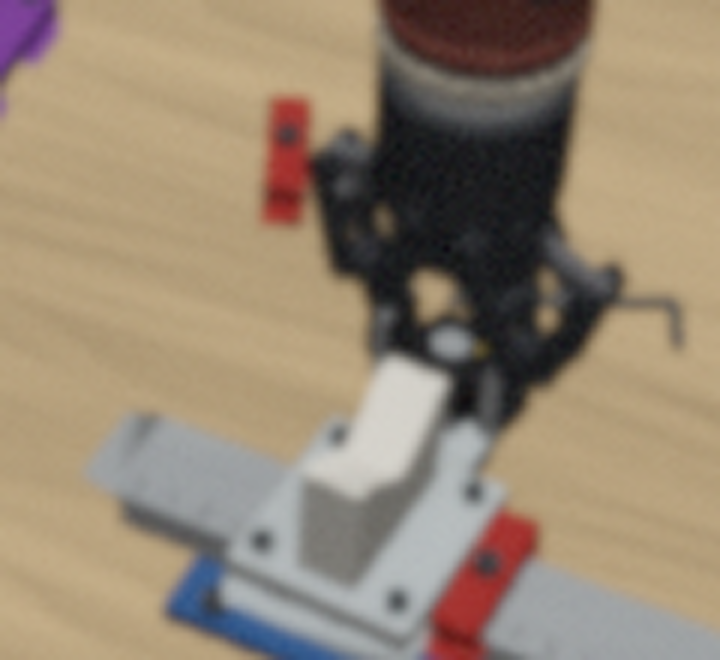

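```bash
python3 -m creep '[[[0,0,0],[0,0,0],0.057],[[0,0,0],[0,0,0],0.057],[[0,0,0],[0,0,0],0.057],[[0,0,-0.01],[0,0,0],0.057],[[0,0,-0.03],[0,0,0],0.057],[[0,0,-0.03],[0,0,0],0.057],[[0,0,-0.04],[0,0,0],0.057],[[0,0,-0.04],[0,0,0],0.057],[[0.03,0.03,0],[0,0,0],0.057],[[0.05,0.03,0],[0,0,0],0.057],[[0.05,0,0],[0,0,0],0.057],[[0.05,0,0],[0,0,0],0.057],[[0.05,0,0],[0,0,0],0.057],[[0.05,0,0],[0,0,0],0.057],[[0,0,0],[0,0,0],0.057]]'
python3 - <<'E'
from ov import *
t=cap("top","t20");s=cap("scene","s20")
crop(t,220,340,180,280,"t20c",6)
crop(t,255,295,230,265,"t20k",16);crop(dict(np.load("pics/top0.npz")),165,205,222,257,"t0k",16)
imgs=[cap("top")["image"].astype(float) for _ in range(8)]
m=np.mean(imgs,0).clip(0,255).astype(np.uint8)
c=dict(t);c["image"]=m
crop(c,255,295,230,265,"t20m",16);crop(c,165,205,222,257,"t20f",16)
a=cv2.imread("pics/t20m.png");b=cv2.imread("pics/t20f.png")
cv2.imwrite("pics/both.png",cv2.resize(np.hstack([a,b]),None,fx=.62,fy=.62))
np.savez("pics/avg.npz",**c)
E
```

```text
clock: 30.15
ee_pos: [393.8, -187.9, 386.3]
tool_rot: [[-0.262, -0.965, 0.001], [-0.965, 0.262, -0.001], [0.001, -0.001, -1.0]]
wrist_force: [0.3, 0.2, -0.1]
grip_width: 0.669
```

View pics/t20c.png

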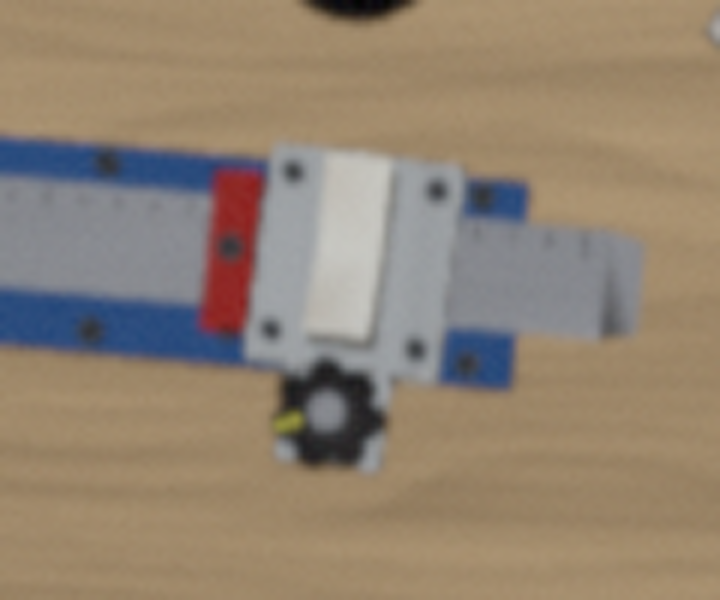

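View pics/both.png

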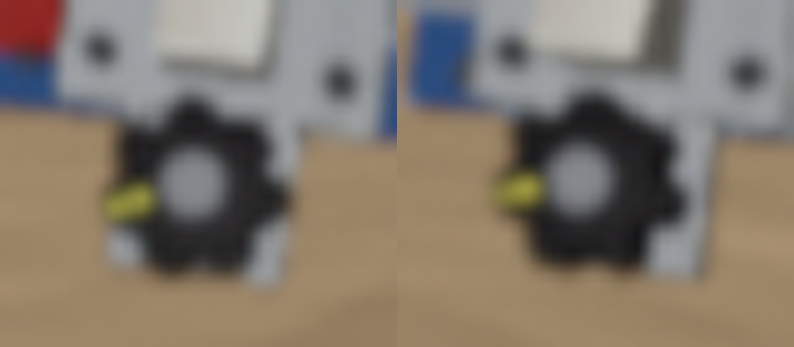

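```bash
cat > tri.py <<'E'
from ov import *
def avg(n,k=6):
    c=cap(n);ims=[c["image"].astype(float)]+[cap(n)["image"].astype(float) for _ in range(k-1)]
    c=dict(c);c["image"]=np.mean(ims,0).clip(0,255).astype(np.uint8);return c
t=avg("top");s=avg("scene");np.savez("pics/At.npz",**t);np.savez("pics/As.npz",**s)
E
python3 tri.py
cat > tri2.py <<'E'
from ov import *
t=dict(np.load("pics/At.npz"));s=dict(np.load("pics/As.npz"))
def cen(c,w,f,kind):
    u0,u1,v0,v1=w
    im=cv2.resize(np.ascontiguousarray(c["image"][v0:v1,u0:u1]),None,fx=f,fy=f,interpolation=cv2.INTER_CUBIC).astype(int)
    r,g,b=im[...,0],im[...,1],im[...,2]
    m=((r-b>50)&(g-b>40)) if kind=="y" else ((im.min(2)>75)&(im.max(2)-im.min(2)<35))
    n,l,st,ce=cv2.connectedComponentsWithStats(m.astype(np.uint8))
    o=[]
    for k in range(1,n):
        if st[k,4]>40: o.append((((ce[k]+.5)/f-.5+[u0,v0]).round(2).tolist(),int(st[k,4])))
    return o
for nm,c,w in (("t ours",t,(262,290,238,260)),("t far",t,(172,198,230,252)),("s ours",s,(355,380,230,256)),("s far",s,(440,466,258,284))):
    print(nm,"Y",cen(c,w,8,"y"),"C",cen(c,w,8,"c"))
crop(s,350,385,225,260,"k1",11);crop(s,435,470,255,290,"k2",11)
a=cv2.imread("pics/k1.png");b=cv2.imread("pics/k2.png");cv2.imwrite("pics/kk.png",np.hstack([a,b]))
E
python3 tri2.py
```

```text
t ours Y [([267.32, 249.97], 771)] C [([277.39, 240.74], 9517), ([273.93, 248.12], 2670), ([281.6, 255.21], 1895), ([267.04, 254.62], 1084)]
t far Y [([176.55, 240.82], 836)] C [([188.9, 236.33], 11346), ([182.9, 239.63], 2504)]
s ours Y [([372.02, 237.67], 862)] C [([371.88, 230.01], 949), ([364.69, 236.67], 2365), ([362.44, 248.59], 14672)]
s far Y [([461.33, 270.94], 1043)] C [([454.07, 269.5], 2795), ([449.48, 278.94], 11219)]
```

View pics/kk.png

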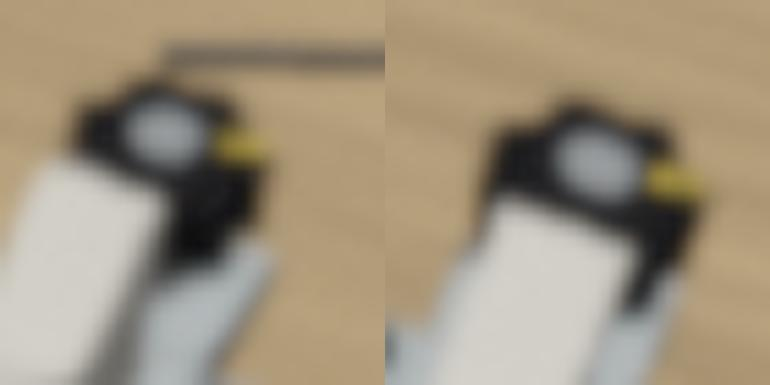

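```bash
cat >> tri2.py <<'E'
def tri(pt,ps):
    rays=[]
    for c,p in ((t,pt),(s,ps)):
        a=ray(c,*p,200);b=ray(c,*p,0);rays.append((a,(b-a)/np.linalg.norm(b-a)))
    A=np.vstack([np.eye(3)-np.outer(d,d) for o,d in rays]);B=np.concatenate([(np.eye(3)-np.outer(d,d))@o for o,d in rays])
    x,res,_,_=np.linalg.lstsq(A,B,rcond=None);return x,np.sqrt(res)
def dark(c,w,f=8):
    u0,u1,v0,v1=w
    g=cv2.resize(c["image"][v0:v1,u0:u1].min(2),None,fx=f,fy=f,interpolation=cv2.INTER_CUBIC).astype(float)
    wt=np.clip(np.percentile(g,60)-15-g,0,None);wt=cv2.GaussianBlur(wt,(0,0),3);v,u=np.mgrid[0:g.shape[0],0:g.shape[1]];_,_,_,(mu,mv)=cv2.minMaxLoc(wt)
    k=np.hypot(u-mu,v-mv)<14;w2=wt*k
    return np.array([((w2*u).sum()/w2.sum()+.5)/f-.5+u0,((w2*v).sum()/w2.sum()+.5)/f-.5+v0])
print("screws")
for nm,cs,z in (("ours",[(268.8,208.7),(292.7,211.7),(289.2,238.3),(265.2,235)],52),("far",[(179.5,200.7),(203.2,203),(200.2,229.5),(176.5,227.2)],52)):
    P=[]
    for u,v in cs:
        u,v=int(round(u)),int(round(v));p=dark(t,(u-4,u+5,v-4,v+5));P.append(ray(t,*p,z)[:2])
    P=np.array(P);e=[P[0]-P[1],P[3]-P[2]];h=[P[0]-P[3],P[1]-P[2]]
    ya=[np.arctan2(-x[0],x[1]) for x in e]+[np.arctan2(x[1],x[0]) for x in h]
    print(nm,P.mean(0).round(1),np.round(ya,3),[np.linalg.norm(x).round(1) for x in e+h]);yaw=np.mean(ya)
    Y,C=(((267.32,249.97),(372.02,237.67)),((273.93,248.12),(364.69,236.67))) if nm=="ours" else (((176.55,240.82),(461.33,270.94)),((182.9,239.63),(454.07,269.5)))
    Yp,r1=tri(*Y);Cp,r2=tri(*C);d=Yp-Cp
    print(Yp.round(1),Cp.round(1),r1,r2,"d",d.round(1),"yaw",yaw,"knob",np.pi-(np.arctan2(d[1],d[0])-yaw))
E
python3 tri2.py | tail -5
```

```text
screws
ours [590.7  64.6] [-0.103 -0.108 -0.104 -0.102] [np.float64(60.0), np.float64(60.2), np.float64(66.2), np.float64(66.5)]
[520.1  85.9  96.8] [525.1  69.7  97.8] [1.3083269] [2.16727401] d [-5.  16.2 -1. ] yaw -0.1043124083007762 knob 1.1676658534080135
far [605.  287.6] [-0.059 -0.061 -0.053 -0.061] [np.float64(60.5), np.float64(59.9), np.float64(66.2), np.float64(66.3)]
[535.6 304.6  97. ] [538.9 289.   97.8] [1.94454855] [2.18856527] d [-3.3 15.7 -0.8] yaw -0.05876021819810186 knob 1.304845799163134
```

```bash
python3 -m creep '[[[-0.0369,-0.0155,0],[0,0,0],0.06],[[-0.0369,-0.0155,0],[0,0,0],0.06],[[-0.0369,-0.0155,0],[0,0,0],0.06],[[-0.0369,-0.0155,0],[0,0,0],0.06],[[-0.0369,-0.0155,0],[0,0,0],0.06],[[-0.0369,-0.0155,0],[0,0,0],0.06],[[-0.0369,-0.0155,0],[0,0,0],0.06],[[-0.0369,-0.0155,0],[0,0,0],0.06],[[0,0,0.03],[0,0,-0.16],0.06],[[0,0,0.04],[0,0,0],0.06],[[0,0,0],[0,0,0],0.06],[[0,0,0],[0,0,0],0.06]]'
```

```text
clock: 32.75
ee_pos: [590.9, 67.8, 316.7]
tool_rot: [[-0.1, -0.995, 0.001], [-0.995, 0.1, 0.0], [-0.0, -0.001, -1.0]]
wrist_force: [0.2, -0.3, 0.3]
grip_width: 0.702
```

```bash
python3 -m creep '[[[0.003,0,0.03],[0,0,0],0.06],[[0,0,0.03],[0,0,0],0.06],[[0,0,0.015],[0,0,0],0.06],[[0,0,0.005],[0,0,0],0.06],[[0,0,0],[0,0,0],0.06]]';  python3 -m creep '[[[0.006,0,0],[0,0,0],0.06],[[0.006,0,0],[0,0,0],0.06],[[0,0,0],[0,0,0],0.06]]'
```

```text
clock: 33.38
ee_pos: [590.7, 64.9, 236.5]
tool_rot: [[-0.1, -0.995, 0.002], [-0.995, 0.1, -0.0], [-0.0, -0.002, -1.0]]
wrist_force: [0.4, 0.4, 0.5]
grip_width: 0.699
clock: 33.75
ee_pos: [589.1, 52.4, 235.9]
tool_rot: [[-0.101, -0.995, 0.001], [-0.995, 0.101, -0.0], [0.0, -0.001, -1.0]]
wrist_force: [0.3, 0.7, -0.0]
grip_width: 0.703
```

```bash
python3 -m creep '[[[0.0015,0,0],[0,0,0],0.06],[[0,0,0],[0,0,0],0.06]]';  python3 -m creep '[[[0.001,0,0],[0,0,0],0.06],[[0,0,0],[0,0,0],0.06]]'; python3 -m creep '[[[0.001,0,0],[0,0,0],0.06],[[0,0,0],[0,0,0],0.06]]'
```

```text
clock: 34.0
ee_pos: [588.8, 51.5, 235.4]
tool_rot: [[-0.1, -0.995, 0.0], [-0.995, 0.1, 0.0], [-0.0, -0.0, -1.0]]
wrist_force: [-0.3, 0.2, -0.5]
grip_width: 0.704
clock: 34.25
ee_pos: [588.7, 50.6, 235.3]
tool_rot: [[-0.1, -0.995, -0.0], [-0.995, 0.1, 0.0], [-0.0, 0.0, -1.0]]
wrist_force: [0.3, -0.2, 0.0]
grip_width: 0.704
clock: 34.5
ee_pos: [588.6, 49.5, 235.4]
tool_rot: [[-0.1, -0.995, -0.0], [-0.995, 0.1, -0.0], [0.0, 0.0, -1.0]]
wrist_force: [-0.6, -1.2, -0.1]
grip_width: 0.701
```

```bash
for k in 1; do python3 -m creep '[[[0.001,0,0],[0,0,0],0.06],[[0,0,0],[0,0,0],0.06]]'|grep -E "ee_pos|force";  python3 -m creep '[[[0.001,0,0],[0,0,0],0.06],[[0,0,0],[0,0,0],0.06]]'|grep -E "ee_pos|force"; python3 -m creep '[[[0.001,0,0],[0,0,0],0.06],[[0,0,0],[0,0,0],0.06]]'|grep -E "ee_pos|force"; done
```

```text
ee_pos: [588.5, 48.5, 235.4]
wrist_force: [0.4, 0.9, -0.0]
ee_pos: [588.4, 47.5, 235.4]
wrist_force: [0.5, 0.6, 1.0]
ee_pos: [588.3, 46.5, 235.4]
wrist_force: [0.3, -0.4, 0.2]
```

```bash
python3 -c "
from h import *
s=cap('scene','s21');crop(s,290,410,180,290,'s21c',6)"
```

```text
(no output)
```

View pics/s21c.png

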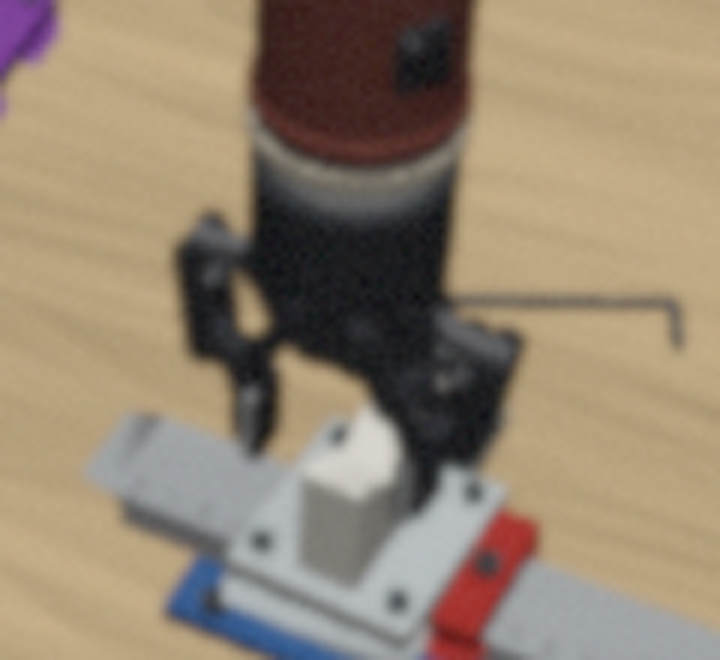

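```bash
python3 -m creep '[[[0.001,0,0],[0,0,0],0.06],[[0,0,0],[0,0,0],0.06]]'|grep -E "ee_pos|force";  python3 -m creep '[[[0.0005,0,0],[0,0,0],0.06],[[0,0,0],[0,0,0],0.06]]'|grep -E "ee_pos|force"; python3 -m creep '[[[0.0005,0,0],[0,0,0],0.06],[[0,0,0],[0,0,0],0.06]]'|grep -E "ee_pos|force"
```

```text
ee_pos: [588.2, 45.8, 235.4]
wrist_force: [0.8, 2.3, -0.2]
ee_pos: [588.2, 45.7, 235.4]
wrist_force: [1.6, 5.3, -0.1]
ee_pos: [588.2, 45.6, 235.4]
wrist_force: [1.5, 7.7, -1.9]
```

```bash
python3 -m creep '[[[-0.01,0,0],[0,0,0],0.06],[[-0.009,0,0],[0,0,0],0.06],[[0,0,-0.01],[0,0,0],0.06],[[0,0,-0.03],[0,0,0],0.06],[[0,0,-0.04],[0,0,0],0.06],[[0,0,-0.04],[0,0,0],0.06],[[0,0,-0.03],[0,0,0],0.06],[[0.03,0.03,0],[0,0,0],0.06],[[0.05,0.03,0],[0,0,0],0.06],[[0.05,0.03,0],[0,0,0],0.06],[[0.05,0.03,0],[0,0,0],0.06],[[0.05,0.03,0],[0,0,0],0.06],[[0.05,0,0],[0,0,0],0.06],[[0,0,0],[0,0,0],0.06],[[0,0,0],[0,0,0],0.06]]'; python3 tri.py; python3 tri2.py | tail -4; python3 -c "
from h import *
s=dict(np.load('pics/As.npz'));cv2.imwrite('pics/fin.png',s['image'][:,:,::-1])"
```

```text
clock: 37.92
ee_pos: [412.7, -200.0, 385.8]
tool_rot: [[-0.101, -0.995, 0.0], [-0.995, 0.101, 0.0], [-0.0, -0.0, -1.0]]
wrist_force: [0.6, -0.0, -0.5]
grip_width: 0.704
ours [590.7  64.7] [-0.106 -0.107 -0.102 -0.102] [np.float64(60.2), np.float64(60.2), np.float64(66.4), np.float64(66.4)]
[520.1  85.9  96.8] [525.1  69.7  97.8] [1.3083269] [2.16727401] d [-5.  16.2 -1. ] yaw -0.10419998001188217 knob 1.1677782816969076
far [605.  287.6] [-0.059 -0.061 -0.053 -0.064] [np.float64(60.7), np.float64(59.9), np.float64(66.2), np.float64(66.3)]
[535.6 304.6  97. ] [538.9 289.   97.8] [1.94454855] [2.18856527] d [-3.3 15.7 -0.8] yaw -0.05946050379082221 knob 1.3041455135704136
```

View pics/fin.png

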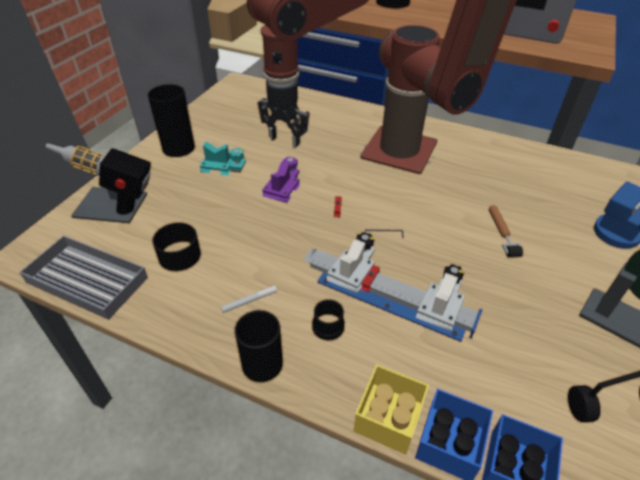

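```bash
cat >> tri2.py <<'E'
print("base")
for z,L in ((10,[(107,162),(484,196)]),(10,[(90,331),(467,363)])):
    q=[]
    for x,y in L:
        u,v=int(round(220+x/6-.5)),int(round(180+y/6-.5));q.append(ray(t,*dark(t,(u-3,u+4,v-3,v+4)),z))
    e=q[0]-q[1];print(np.round(q,1).tolist(),"yaw",np.arctan2(-e[0],e[1]))
# base edges via blue mask
im=t["image"].astype(int);m=(im[...,2]-im[...,0]>40)
v,u=np.nonzero(m);W=np.array([ray(t,a,b,10) for a,b in zip(u,v) if 150<a<320 and 190<b<250])
W=W[(abs(W[:,0]-596)<80)&(W[:,1]>-15)&(W[:,1]<345)]
for sgn in(1,-1):
    B=[];
    for y0 in np.arange(130,250,4):
        k=W[(abs(W[:,1]-y0)<2)];
        if len(k): B.append((y0,(k[:,0]*sgn).max()*sgn))
    B=np.array(B);p=np.polyfit(B[:,0],B[:,1],1);print("edge yaw",-np.arctan(p[0]),np.std(B[:,1]-np.polyval(p,B[:,0])))
E
python3 tri2.py | sed -n '/base/,$p'
```

```text
base
[[636.5, 182.9, 10.0], [622.2, 6.1, 10.0]] yaw -0.08023130215949623
[[nan, nan, nan], [nan, nan, nan]] yaw nan
edge yaw -0.061860916352632536 2.783567776412699
edge yaw -0.059510024066504255 2.4679587781413796tri2.py:28: RuntimeWarning: invalid value encountered in scalar divide
  return np.array([((w2*u).sum()/w2.sum()+.5)/f-.5+u0,((w2*v).sum()/w2.sum()+.5)/f-.5+v0])
```

```bash
python3 -c "
from plant import ticket
print(ticket.sign_off())"
```

```text
the job is handed in; nothing more can be done
None
```

I slid the loose rest onto the rail from the open end with its knob on the robot's side. At the dog, contact showed as about 11 N. I then turned the knob clockwise in three grips and handed the job in at about 38 s. `sign_off` gave no verdict.

**What the last checks showed:**
- **Position:** in the rail frame the rest sits at x ≈ 0 mm, and its origin is about 50 mm short of the dog's. These figures carry the camera's accuracy of about 2 mm.
- **Locked:** a push of 7.7 N away from the dog did not move it. I could not measure the force between shoe and rail directly.
- **Knob:** it reads 1.17 rad taken directly. It reads about 1.11 rad if the far rest's mark is taken as 1.25, because that mark itself read 1.30. Both are above the 1.05 needed. In the last two grips the turning torque rose to about 1.3 N m, well above the stated 0.5 N m. After both releases the mark stood in the same place, so I take it the knob reached its stop and sprang back a little.
- **Bystanders:** the final picture shows nothing else on the bench visibly moved.

**Weak points:**
- **Yaw:** turning the knob twisted the rest within its play. It is about 0.045 rad off parallel, against a limit of 0.06.
- **Failed check:** one reading of the rail's direction, from the base plate screws, failed. One pair gave -0.080 rad and the other nothing. I relied on the base edges, the base corners and the far rest, which agree at about -0.06 rad.

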